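# Put the jars and tins away in the right pantry drawers

## Robot

A 6-joint arm with a two-finger parallel gripper is mounted at the origin on the work surface. World frame = base frame: x ahead of the robot, y to its left, z up, the work surface at z = 0. Lengths are in m, angles in degrees, forces in N, time in s.
With the tool pointing down it reaches from about 0.375 to 0.9 m from the base axis. Payload 3.1 kg.
Tool frame: the origin (TCP) lies midway between the tips of the shut fingers; the grasp point (between the pads) lies r.grip_depth behind it (r.grip_depth is the distance from the TCP to the grasp point, in m); z points along the fingers, y is the line along which they close (so a half turn about z gives the same grasp; the last joint's range is limited). The gripper opens to 85 mm and grips with 20 to 120 N. Pads are 22 mm wide; open, the fingers measure 114 mm over their backs; the gripper's body (76 mm by 85 mm) begins 54 mm behind the grasp point. The pads swing forward as they close: fully open they stand 13 mm farther back than shut.
Start: joints at [64.658, 30.224, 82.088, -0, 67.689, -10.227], TCP at [0.163, 0.603, 0.231] pointing down, gripper open.
Joint ranges: [-176.69, 176.69], [-43.24, 126.21], [12.49, 139.97], [-82, 262], [0, 151.66], [-163.58, 163.58]. Speed limits (degrees/s): [159.86, 159.86, 180, 180, 180, 180].

## Interface

Orientations are given as [roll, pitch, yaw] about the fixed x, y, z axes, in that order (R = Rz(yaw) Ry(pitch) Rx(roll)).
In Python, from cell import r gives the robot as it stands.
- The arm moves only by the tool arm_command, never from a script. Its argument "commands" is text: rows parted by semicolons, each of 4 numbers parted by spaces: the shift along the world's x, y, z in units of 20 mm (1.0 is 20 mm), then the turn about the world's z in units of 0.08 rad (1.0 is 0.08 rad). A call has 1 to 5 rows; each row shifts and turns the commanded pose from where the row before left it; what a row does not reach is not made up. A row lasts 1/12 s, in which the tool goes at most 41.7 mm and 7.16 degrees, less where a joint would pass 70% of its speed; a pose out of reach is approached as far as the arm can. A call with a number of a shift or a turn outside -1 to 1 is refused whole. A call with a gripper value outside its range is refused whole. "jaw" is the opening, from -1 (shut) to 1 (fully open), set as the call begins (left out, the last holds). The fingers move at their own pace and stop on an object; the grip force is fixed at half the most. Time passes only in rows, so rows that do not move let the fingers close. It gives the time, the measured TCP pose, the force, the opening and the grip force at its end, in the units of the state.
- r.sense(): the state, without advancing time (a new reading comes with each control period).
- r.get_image(name): name is "side" or "top" or "wrist"; returns a dict with "frame" (384x512x3 uint8, blue, green, red), "intrinsics" (3x3 intrinsics, pixels), "k1" (the pictures are not rectified: a ray, as slopes to the right and down, at radius r is drawn at 1 + k1 r^2 times it, then the intrinsics apply), "eye" and "attitude" of the camera in the world; the wrist camera has in their place "tool_from_camera" (4x4, takes a point from camera to tool coordinates, whose origin is the TCP and whose axes are the flange's). Camera axes: x right, y down, z forward; pixel columns grow to the right and rows downward; lengths in m; the calibration is good to about 2 mm. A picture is of the moment at which its call begins: read the wrist's pose just before it. There is no depth.
- r.job_done(): hands the job in; it is judged then, once.
The state is a dict: "time_s": time; "joint_pos": joint angles; "qvel": joint speeds; "tau": joint torques, N m; "eef_pos": TCP position; "ee_rot": TCP orientation; "ft_force": force on the tool from outside, world axes, zero at the start; "torque": the same for the moment, N m; "finger_gap": opening from 0.0 (shut) to 1.0 (fully open); "finger_force": force on a finger pad.
Only numpy, scipy, OpenCV 4.12 (cv2) and the standard library are available. Lean on these libraries where they do the work, as an engineer would, in place of code of your own. Each camera call takes 0.05 s, during which the arm holds its last target. There are 200 camera calls.

## Task

Put away every spice jar and every tin that stands on the worktop: each goes upright into the drawer of the unit that has one of its own kind standing on its roof, jars to the jar unit and tins to the tin unit. Finish with both drawers pushed fully home, the two samples still standing where they were on the roofs, and the mug and dish left alone.

Things in the scene. Friction and masses are not known exactly. Their poses are not given: they have to be found in the camera images.
- jar_1: small glass spice jar with a dark metal cap, 50 mm across, 84 mm tall, about 0.2 kg, standing on the worktop; origin at the centre of its underside, z up along its axis. May be absent
- jar_2: small glass spice jar with a dark metal cap, 50 mm across, 84 mm tall, about 0.2 kg, standing on the worktop; origin at the centre of its underside, z up along its axis. May be absent
- jar_3: small glass spice jar with a dark metal cap, 50 mm across, 84 mm tall, about 0.2 kg, standing on the worktop; origin at the centre of its underside, z up along its axis. May be absent
- tin_1: flat food tin, 68 mm across, 50 mm tall, about 0.3 kg, standing on the worktop; origin at the centre of its underside, z up along its axis. May be absent
- tin_2: flat food tin, 68 mm across, 50 mm tall, about 0.3 kg, standing on the worktop; origin at the centre of its underside, z up along its axis. May be absent
- tin_3: flat food tin, 68 mm across, 50 mm tall, about 0.3 kg, standing on the worktop; origin at the centre of its underside, z up along its axis. May be absent
- sample_jar: jar of the same make as the others (50 mm across, 84 mm tall) standing on the roof of one drawer unit, near its middle: that unit's drawer is for jars. Stays there. Origin at the centre of its underside
- sample_tin: tin of the same make as the others (68 mm across, 50 mm tall) standing on the roof of the other drawer unit, near its middle: that unit's drawer is for tins. Stays there. Origin at the centre of its underside
- unit_1: left (+y) drawer unit, a fixed white box 240 deep (x) x 210 wide (y) x 124 mm high with one drawer; origin at the centre of its underside; its own -x is the way the drawer opens, towards the robot. The roof spans x -120 to +120 mm of the origin, from 112 to 124 mm height, so what goes inside must stay lower than 112 mm
- drawer_1 (a joint): how far the left (+y) drawer is out, m: 0 shut, 0.19 stop fully out; slides along its unit's -x. About 1.5 N of friction, damping 4 N s/m, stays where left, no latch. Starts 0 to 0.04 out
- handle_1 (a point): middle of the left (+y) drawer's handle, axes as its unit's. Level steel bar 12 mm thick and 130 mm long (along y), 90 mm above the worktop, its axis 45 mm in front of the drawer's front panel (39 mm clear behind it), held by two 10 mm studs at y = -60 and +60 mm. The panel is 204 mm wide and 15 mm thick, its top edge 106 mm above the worktop
- floor_1 (a point): centre of the left (+y) drawer's inner floor (upper face, 18 mm over the worktop), moving with it; axes as its unit's. Inside, the floor runs 105 mm to the front panel (-x), 100 mm to the back wall (+x), 85 mm to each side; side and back walls are 20 mm high, 5 mm thick. With the drawer 190 mm out the roof's front edge is over x = +85 mm of this point
- unit_2: right (-y) drawer unit, a fixed white box 240 deep (x) x 210 wide (y) x 124 mm high with one drawer; origin at the centre of its underside; its own -x is the way the drawer opens, towards the robot. The roof spans x -120 to +120 mm of the origin, from 112 to 124 mm height, so what goes inside must stay lower than 112 mm
- drawer_2 (a joint): how far the right (-y) drawer is out, m: 0 shut, 0.19 stop fully out; slides along its unit's -x. About 1.5 N of friction, damping 4 N s/m, stays where left, no latch. Starts 0 to 0.04 out
- handle_2 (a point): middle of the right (-y) drawer's handle, axes as its unit's. Level steel bar 12 mm thick and 130 mm long (along y), 90 mm above the worktop, its axis 45 mm in front of the drawer's front panel (39 mm clear behind it), held by two 10 mm studs at y = -60 and +60 mm. The panel is 204 mm wide and 15 mm thick, its top edge 106 mm above the worktop
- floor_2 (a point): centre of the right (-y) drawer's inner floor (upper face, 18 mm over the worktop), moving with it; axes as its unit's. Inside, the floor runs 105 mm to the front panel (-x), 100 mm to the back wall (+x), 85 mm to each side; side and back walls are 20 mm high, 5 mm thick. With the drawer 190 mm out the roof's front edge is over x = +85 mm of this point
- mug: white mug 76 mm across, 90 mm high, with a handle at its +y, a bystander; origin under its centre
- dish: small open ceramic dish 90 mm across, 45 mm high, a bystander; origin under its centre

How it is judged (in metres and radians):
At the end, for the whole second after the job is handed in: Every jar and tin present (besides the samples) stands upright (within 0.2 rad) and at rest on the floor of the drawer whose unit carries the sample of its kind; both drawers are shut to within 6 mm; each sample is within 30 mm of where it stood (((horizontal distance between sample_jar and unit_1 below 0.11 m and x of jar_1 in the frame of floor_1 between -0.1 and 0.1 m and y of jar_1 in the frame of floor_1 between -0.085 and 0.085 m and z of jar_1 in the frame of floor_1 between -0.01 and 0.012 m and angle between jar_1's own z axis and vertical below 0.2 rad and linear speed of jar_1 below 0.03 m/s) or (horizontal distance between sample_jar and unit_2 below 0.11 m and x of jar_1 in the frame of floor_2 between -0.1 and 0.1 m and y of jar_1 in the frame of floor_2 between -0.085 and 0.085 m and z of jar_1 in the frame of floor_2 between -0.01 and 0.012 m and angle between jar_1's own z axis and vertical below 0.2 rad and linear speed of jar_1 below 0.03 m/s)) and ((horizontal distance between sample_jar and unit_1 below 0.11 m and x of jar_2 in the frame of floor_1 between -0.1 and 0.1 m and y of jar_2 in the frame of floor_1 between -0.085 and 0.085 m and z of jar_2 in the frame of floor_1 between -0.01 and 0.012 m and angle between jar_2's own z axis and vertical below 0.2 rad and linear speed of jar_2 below 0.03 m/s) or (horizontal distance between sample_jar and unit_2 below 0.11 m and x of jar_2 in the frame of floor_2 between -0.1 and 0.1 m and y of jar_2 in the frame of floor_2 between -0.085 and 0.085 m and z of jar_2 in the frame of floor_2 between -0.01 and 0.012 m and angle between jar_2's own z axis and vertical below 0.2 rad and linear speed of jar_2 below 0.03 m/s)) and ((horizontal distance between sample_jar and unit_1 below 0.11 m and x of jar_3 in the frame of floor_1 between -0.1 and 0.1 m and y of jar_3 in the frame of floor_1 between -0.085 and 0.085 m and z of jar_3 in the frame of floor_1 between -0.01 and 0.012 m and angle between jar_3's own z axis and vertical below 0.2 rad and linear speed of jar_3 below 0.03 m/s) or (horizontal distance between sample_jar and unit_2 below 0.11 m and x of jar_3 in the frame of floor_2 between -0.1 and 0.1 m and y of jar_3 in the frame of floor_2 between -0.085 and 0.085 m and z of jar_3 in the frame of floor_2 between -0.01 and 0.012 m and angle between jar_3's own z axis and vertical below 0.2 rad and linear speed of jar_3 below 0.03 m/s)) and ((horizontal distance between sample_tin and unit_1 below 0.11 m and x of tin_1 in the frame of floor_1 between -0.1 and 0.1 m and y of tin_1 in the frame of floor_1 between -0.085 and 0.085 m and z of tin_1 in the frame of floor_1 between -0.01 and 0.012 m and angle between tin_1's own z axis and vertical below 0.2 rad and linear speed of tin_1 below 0.03 m/s) or (horizontal distance between sample_tin and unit_2 below 0.11 m and x of tin_1 in the frame of floor_2 between -0.1 and 0.1 m and y of tin_1 in the frame of floor_2 between -0.085 and 0.085 m and z of tin_1 in the frame of floor_2 between -0.01 and 0.012 m and angle between tin_1's own z axis and vertical below 0.2 rad and linear speed of tin_1 below 0.03 m/s)) and ((horizontal distance between sample_tin and unit_1 below 0.11 m and x of tin_2 in the frame of floor_1 between -0.1 and 0.1 m and y of tin_2 in the frame of floor_1 between -0.085 and 0.085 m and z of tin_2 in the frame of floor_1 between -0.01 and 0.012 m and angle between tin_2's own z axis and vertical below 0.2 rad and linear speed of tin_2 below 0.03 m/s) or (horizontal distance between sample_tin and unit_2 below 0.11 m and x of tin_2 in the frame of floor_2 between -0.1 and 0.1 m and y of tin_2 in the frame of floor_2 between -0.085 and 0.085 m and z of tin_2 in the frame of floor_2 between -0.01 and 0.012 m and angle between tin_2's own z axis and vertical below 0.2 rad and linear speed of tin_2 below 0.03 m/s)) and ((horizontal distance between sample_tin and unit_1 below 0.11 m and x of tin_3 in the frame of floor_1 between -0.1 and 0.1 m and y of tin_3 in the frame of floor_1 between -0.085 and 0.085 m and z of tin_3 in the frame of floor_1 between -0.01 and 0.012 m and angle between tin_3's own z axis and vertical below 0.2 rad and linear speed of tin_3 below 0.03 m/s) or (horizontal distance between sample_tin and unit_2 below 0.11 m and x of tin_3 in the frame of floor_2 between -0.1 and 0.1 m and y of tin_3 in the frame of floor_2 between -0.085 and 0.085 m and z of tin_3 in the frame of floor_2 between -0.01 and 0.012 m and angle between tin_3's own z axis and vertical below 0.2 rad and linear speed of tin_3 below 0.03 m/s)) and value of joint each of drawer_1, drawer_2 below 0.006 m and distance of each of sample_jar, sample_tin from where it was at the start of the episode below 0.03 m); the robot touches nothing.
It fails at once if a sample was knocked or taken off its place (distance of any of sample_jar, sample_tin from where it was at the start of the episode above 0.04 m).
It fails at once if a bystander (mug, dish) was disturbed (distance of any of mug, dish from where it was at the start of the episode above 0.04 m).
Of jar_1, tin_1, jar_2, tin_2, jar_3, tin_3 only 4 to 6 are there at a start; the rules pass over those that are not, and their reading is None.
At some moment in a run one of tin_1, tin_2, tin_3 may be knocked a few centimetres aside while the robot is not near it.
It also fails if it takes over 210 s, if anything falls off the work surface, if the arm or the gripper's body presses on something with over 40 N, if the wrist force passes 120 N, or if a joint passes its speed limit or range.

## Working session

There is one attempt and no reset: what is moved stays moved. The work goes in short steps, Python scripts to look and compute and a tool call to move; the robot and the scene stay as the last step left them, time stands still between calls to the robot, and variables do not carry over. Pictures are saved under pics/ and viewed, at most 15 in all, crops included, and the job is handed in when it is done.

Besides the shell and the picture viewer there is one more tool, called after "Emit:" in YAML: its name, and indented under it one key for each argument. arm_command: Moves the arm, as the interface text tells. Shifts and turns lie within -1 to 1; 1 stands for 20 mm of shift or 0.08 rad of turn. Its arguments: {"type":"object","properties":{"commands":{"type":"string"},"jaw":{"type":"number"}},"required":["commands"]}

```bash
ls; mkdir -p pics
cat > h.py <<'E'
import numpy as np, cv2
from cell import r
from scipy.spatial.transform import Rotation as R
def snap(n):
    s=r.sense(); d=r.get_image(n); d['s']=s; return d
def cam(d):
    K=np.array(d['intrinsics']); 
    if 'eye' in d:
        A=np.array(d['attitude']); e=np.array(d['eye'])
        Rm=A if A.shape==(3,3) else R.from_euler('xyz',A,degrees=True).as_matrix()
    else:
        s=d['s']; T=np.eye(4); T[:3,:3]=R.from_euler('xyz',s['ee_rot'],degrees=True).as_matrix(); T[:3,3]=s['eef_pos']
        T=T@np.array(d['tool_from_camera']); Rm=T[:3,:3]; e=T[:3,3]
    return K,d['k1'],Rm,e
def ray(d,u,v):
    K,k1,Rm,e=cam(d)
    x=cv2.undistortPoints(np.array([[[u,v]]],float),K,np.array([k1,0,0,0],float))[0,0]
    return e,Rm@np.array([x[0],x[1],1])
def onz(d,u,v,z):
    e,w=ray(d,u,v); return e+w*(z-e[2])/w[2]
def proj(d,p):
    K,k1,Rm,e=cam(d); c=Rm.T@(np.array(p)-e)
    return cv2.projectPoints(c.reshape(1,1,3),np.zeros(3),np.zeros(3),K,np.array([k1,0,0,0],float))[0][0,0]
E
python3 - <<'E'
from h import *
print(r.sense(),r.grip_depth)
for n in['side','top','wrist']:
    d=snap(n); cv2.imwrite(f'pics/{n}0.png',d['frame']); print(n,d.get('eye'),d.get('attitude'),d.get('k1'),d.get('tool_from_camera'))
print(d['intrinsics'])
E
```

```text
pics
{'time_s': 0.0, 'joint_pos': array([ 6.46572859e+01,  3.02783268e+01,  8.21564173e+01,  3.36820725e-04,
        6.76901021e+01, -1.02285070e+01]), 'qvel': array([-0.01816226,  0.09798632,  0.08502175, -0.11153221, -0.01463375,
       -0.09239974]), 'tau': array([ 2.21574355e-04, -4.42358279e+01, -1.78025115e+01, -2.24436262e-04,
        8.37654836e-03,  4.61645996e-06]), 'eef_pos': array([0.16263509, 0.6027247 , 0.23034031]), 'ee_rot': array([-1.79877193e+02, -2.24758600e-02,  1.64885641e+02]), 'ft_force': array([-0.97845682,  0.3343532 , -0.25060789]), 'torque': array([-0.00785661, -0.03678524,  0.05303708]), 'finger_force': 0.0, 'finger_gap': 0.9991750860113335} 0.0187
side [0.48994079 0.50220355 0.86236369] [-1.46260628e+02 -9.45663434e-03 -1.70687165e+02] 0.01870947720536946 None
top [0.34470866 0.01242787 1.09192874] [-166.80398396   -0.2578328   -86.68794721] -0.039854420445167654 None
wrist None None -0.053349755846866825 [[-2.28044226e-04 -9.54995789e-01 -2.96619270e-01  7.57252188e-02]
 [ 9.99999962e-01 -1.71510015e-04 -2.16617331e-04  2.09190788e-05]
 [ 1.55995464e-04 -2.96619308e-01  9.54995791e-01 -1.43388502e-01]
 [ 0.00000000e+00  0.00000000e+00  0.00000000e+00  1.00000000e+00]]
[[341.13828089   0.         252.22348489]
 [  0.         341.13828089 195.50897557]
 [  0.           0.           1.        ]]
```

View pics/top0.png

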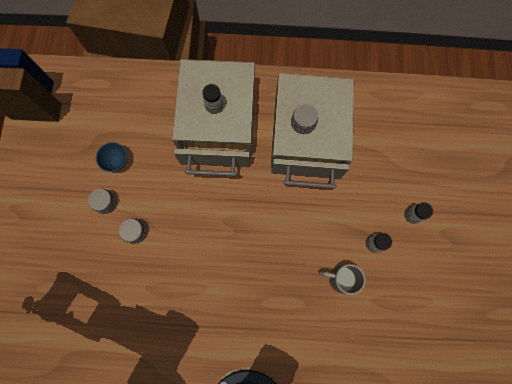

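View pics/side0.png

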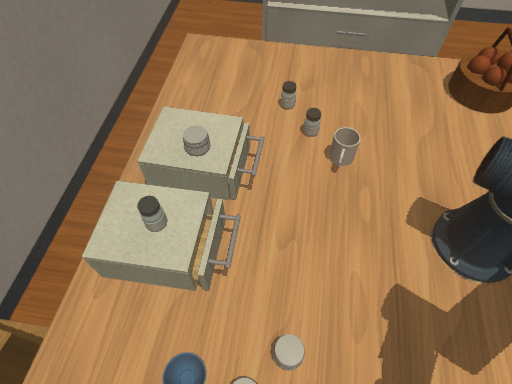

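Top view: jar sample on the left unit (213,97), tin sample on the right unit (305,119). Tins at (101,201) and (132,231), jars at (420,212) and (379,242), dish at (112,157), mug at (349,279). The side view agrees: jars at (289,95) and (312,122), left drawer slightly open.

Run:
```python
from h import *
d=snap('top'); f=d['frame']
for n,(u,v),z in[('tinA',(101,201),.05),('tinB',(132,231),.05),('jarA',(423,211),.084),('jarB',(383,241),.084),('dish',(112,157),.045),('mug',(349,279),.09),('sj',(211,92),.208),('st',(305,114),.174),('corners FL1',(176,150),.124),('FR1',(250,153),.124),('BR1',(254,63),.124),('BL1',(181,61),.124),('FL2',(274,157),.124),('FR2',(351,162),.124),('BR2',(353,79),.124),('BL2',(280,75),.124),('h1L',(187,172),.09),('h1R',(236,174),.09),('h2L',(285,184),.09),('h2R',(334,187),.09),('edgeTL',(30,55),0),('botL',(0,383),0),('botR',(511,383),0)]:
    print(n,onz(d,u,v,z)[:2].round(3))
h=cv2.cvtColor(f,cv2.COLOR_BGR2HSV)
w=snap('wrist')['frame']; 
c=lambda a,b,e,g: cv2.resize(f[b:g,a:e],None,fx=5,fy=5,interpolation=cv2.INTER_CUBIC)
t=np.hstack([c(85,180,165,250),c(360,190,440,260)])
cv2.imwrite('pics/z1.png',t)
b=cv2.resize(f[50:200,165:365],None,fx=4,fy=4,interpolation=cv2.INTER_CUBIC); cv2.imwrite('pics/z2.png',b)
```

```text
tinA [0.523 0.435]
tinB [0.446 0.339]
jarA [ 0.541 -0.44 ]
jarB [ 0.455 -0.331]
dish [0.653 0.425]
mug [ 0.353 -0.24 ]
sj [0.789 0.136]
st [ 0.759 -0.105]
corners FL1 [0.659 0.226]
FR1 [0.662 0.031]
BR1 [0.927 0.035]
BL1 [0.922 0.24 ]
FL2 [ 0.655 -0.033]
FR2 [ 0.653 -0.236]
BR2 [ 0.895 -0.243]
BL2 [ 0.894 -0.039]
h1L [0.609 0.198]
h1R [0.612 0.065]
h2L [ 0.592 -0.067]
h2R [ 0.591 -0.199]
edgeTL [0.993 0.76 ]
botL [0.025 0.66 ]
botR [ 0.101 -0.703]
```

View pics/z1.png

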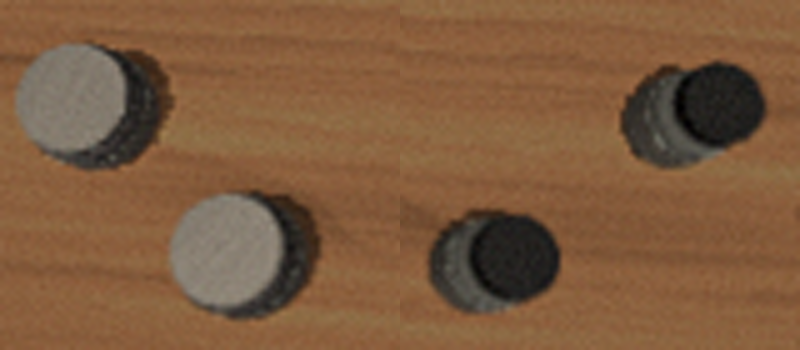

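View pics/z2.png

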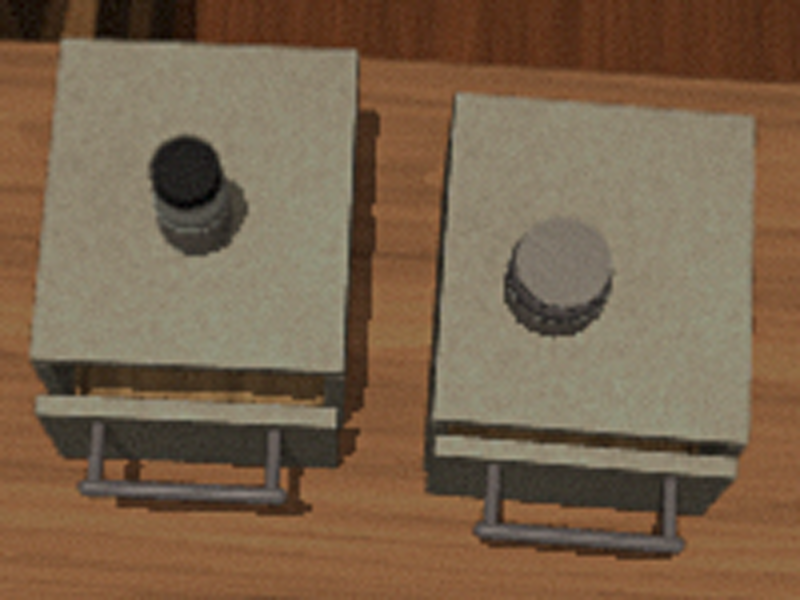

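View pics/wrist0.png

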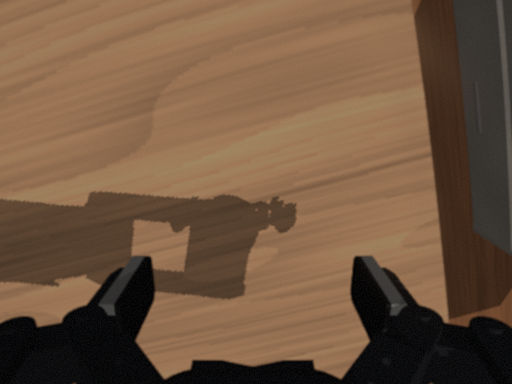

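Close-ups give the cap and lid centres at tinA (99.2,199.6), tinB (130.4,230), jarA (424,211) and jarB (383,241.4). Handle mid-points are at about (211,173) and (310,184.5). The wrist view shows only bare table.

Run:
```python
from h import *
d=snap('top')
f=lambda n,u,v,z:print(n,onz(d,u,v,z)[:2].round(4)) or onz(d,u,v,z)[:2]
for a in[('tinA',99.2,199.6,.05),('tinB',130.4,230,.05),('jarA',424,211,.084),('jarB',383,241.4,.084)]:f(*a)
for k,P in {1:[(173.2,140),(250.8,143.2),(254,62.5),(180.5,60)],2:[(274,155),(351.8,160.5),(353.2,79.2),(278.8,73.8)]}.items():
    q=np.array([onz(d,u,v,.124)[:2] for u,v in P]); c=q.mean(0)
    e=q[0]-q[1]+q[3]-q[2]; s=q[3]-q[0]+q[2]-q[1]
    print('unit',k,c.round(4),'yaw',np.degrees(np.arctan2(-e[0],e[1])).round(2),np.degrees(np.arctan2(s[1],s[0])).round(2),np.linalg.norm(e)/2,np.linalg.norm(s)/2)
for n,a,b in[('h1',(186.3,172.5),(235.7,174)),('h2',(285,183),(335,186.3))]:
    A=onz(d,*a,.092);B=onz(d,*b,.092);print(n,A[:2].round(3),B[:2].round(3),((A+B)/2)[:2].round(4),np.linalg.norm(A-B))
print([np.round(x,3) for x in (r.sense()['eef_pos'],r.sense()['ee_rot'])])
```

```text
tinA [0.5269 0.4411]
tinB [0.4484 0.3434]
jarA [ 0.5409 -0.4431]
jarB [ 0.4537 -0.3307]
unit 1 [0.8072 0.1359] yaw 0.99 1.21 0.20677811837232862 0.23902544950739296
unit 2 [ 0.7775 -0.1377] yaw -0.84 -0.99 0.2066033339480217 0.23746249631102154
h1 [0.607 0.199] [0.611 0.066] [0.6092 0.1326] 0.1330922450777877
h2 [ 0.594 -0.067] [ 0.593 -0.201] [ 0.5934 -0.1343] 0.13409482584771537
[array([0.163, 0.603, 0.231]), array([-1.79958e+02, -6.00000e-03,  1.64884e+02])]
```

Emit:
arm_command:
  commands: "1 -1 0 0.2;1 -1 0 0.2;1 -1 0 0.2;1 -1 0 0.2;1 -1 0 0.2"
  jaw: -1

```text
time_s: 0.72
eef_pos: [0.2636, 0.5024, 0.2313]
ee_rot: [-180.0, 0.0, 169.5]
ft_force: [0.1, -0.5, 0.2]
finger_gap: 0.296
finger_force: 0.0
```

Emit:
arm_command:
  commands: "1 -1 0 0.2;1 -1 0 0.2;1 -1 0 0.2;1 -1 0 0.2;1 -1 0 0.2"

```text
time_s: 1.13
eef_pos: [0.3638, 0.4023, 0.2314]
ee_rot: [180.0, 0.0, 174.1]
ft_force: [0.5, -0.4, -0.8]
finger_gap: -0.0
finger_force: 0.0
```

Emit:
arm_command:
  commands: "1 -1 0 0.2;1 -1 0 0.2;1 -1 0 0.2;1 -1 0 0.2;1 -1 0 0.2"

```text
time_s: 1.55
eef_pos: [0.4638, 0.3022, 0.2314]
ee_rot: [180.0, 0.0, 178.7]
ft_force: [-0.2, 0.5, 0.7]
finger_gap: 0.002
finger_force: 0.0
```

Emit:
arm_command:
  commands: "1 -1 0 0.1;1 -1 0 0.1;1 -1 0 0.1;1 -1 0 0.1;1 -1 0 0.1"

```text
time_s: 1.97
eef_pos: [0.5638, 0.2022, 0.2313]
ee_rot: [180.0, -0.0, -179.1]
ft_force: [-0.2, 1.2, 0.1]
finger_gap: 0.001
finger_force: 0.0
```

Emit:
arm_command:
  commands: "1 -1 0 0;1 -1 0 0;1 -1 0 0;0.5 -0.5 0 0;0 0 0 0"

```text
time_s: 2.38
eef_pos: [0.6352, 0.1308, 0.2311]
ee_rot: [-180.0, 0.1, -179.3]
ft_force: [0.1, 0.4, -0.3]
finger_gap: -0.003
finger_force: 0.0
```

Emit:
arm_command:
  commands: "0 0 -1 0;0 0 -1 0;0 0 -1 0;0 0 -1 0;0 0 -1 0"

```text
time_s: 2.8
eef_pos: [0.6314, 0.1349, 0.1306]
ee_rot: [180.0, -0.1, -179.0]
ft_force: [0.3, 0.6, -0.2]
finger_gap: -0.001
finger_force: 0.0
```

Emit:
arm_command:
  commands: "0 0 -0.5 0;0 0 -0.5 0;0 0 -0.5 0;0 0 0 0"

```text
time_s: 3.13
eef_pos: [0.6316, 0.1338, 0.0998]
ee_rot: [180.0, -0.2, -179.0]
ft_force: [-0.4, 0.0, 0.3]
finger_gap: 0.001
finger_force: 0.0
```

Emit:
arm_command:
  commands: "0 0 -0.5 0;0 0 -0.5 0;0 0 -0.3 0;0 0 0 0"

```text
time_s: 3.47
eef_pos: [0.6319, 0.1332, 0.0737]
ee_rot: [-180.0, -0.2, -179.1]
ft_force: [0.1, -0.4, -0.2]
finger_gap: -0.001
finger_force: 0.0
```

Emit:
arm_command:
  commands: "-0.3 0 0 0;-0.4 0 0 0;-0.4 0 0 0;-0.4 0 0 0;-0.4 0 0 0"

```text
time_s: 3.88
eef_pos: [0.5943, 0.1332, 0.0759]
ee_rot: [-180.0, 0.1, -179.1]
ft_force: [2.1, -1.0, -0.1]
finger_gap: 0.003
finger_force: 0.9
```

Emit:
arm_command:
  commands: "-0.6 0 0 0;-0.6 0 0 0;-0.6 0 0 0;-0.6 0 0 0;-0.6 0 0 0"

```text
time_s: 4.3
eef_pos: [0.5343, 0.1332, 0.076]
ee_rot: [-180.0, 0.1, -179.1]
ft_force: [2.4, -1.2, -0.2]
finger_gap: -0.003
finger_force: 1.0
```

Emit:
arm_command:
  commands: "-0.6 0 0 0;-0.6 0 0 0;-0.6 -0.1 0 0;-0.6 0 0 0;-0.5 0 0 0"

```text
time_s: 4.72
eef_pos: [0.4758, 0.1314, 0.0759]
ee_rot: [180.0, 0.0, -179.1]
ft_force: [0.5, -0.6, 0.8]
finger_gap: -0.001
finger_force: 0.9
```

Emit:
arm_command:
  commands: "-0.3 0 0 0;-0.3 0 0 0;-0.2 0 0 0;0 0 0 0"

```text
time_s: 5.05
eef_pos: [0.4595, 0.1315, 0.0753]
ee_rot: [180.0, -0.1, -179.1]
ft_force: [1.0, -0.6, -0.6]
finger_gap: 0.002
finger_force: 0.0
```

Emit:
arm_command:
  commands: "0.3 0 0 0;0 0 1 0;0 0 1 0;0 0 1 0;0 0 1 0"

```text
time_s: 5.47
eef_pos: [0.4672, 0.1314, 0.1559]
ee_rot: [180.0, -0.1, -179.1]
ft_force: [0.9, -0.1, -0.5]
finger_gap: 0.004
finger_force: 0.0
```

Emit:
arm_command:
  commands: "0 -1 1 0;0 -1 1 0;0 -1 1 0;0 -1 0.5 0;0 -1 0 0"
  jaw: 1

```text
time_s: 5.88
eef_pos: [0.4689, 0.0303, 0.2278]
ee_rot: [-180.0, 0.3, -179.1]
ft_force: [0.3, -0.2, 0.1]
finger_gap: 0.702
finger_force: 0.0
```

Emit:
arm_command:
  commands: "0 -1 0 0;0 -1 0 0;0 -1 0 0;0 -1 0 0;0 -1 0 0"

```text
time_s: 6.3
eef_pos: [0.4671, -0.0697, 0.2252]
ee_rot: [180.0, -0.0, -179.1]
ft_force: [0.4, 0.4, -0.8]
finger_gap: 0.999
finger_force: 0.0
```

Emit:
arm_command:
  commands: "0 -1 0 0;0 -1 0 0;0 -1 0 0;0 -1 0 0;0 -1 0 0"

```text
time_s: 6.72
eef_pos: [0.467, -0.1697, 0.2251]
ee_rot: [180.0, -0.0, -179.1]
ft_force: [0.4, -0.9, 0.4]
finger_gap: 1.002
finger_force: 0.0
```

Emit:
arm_command:
  commands: "-0.2 -1 0 0;-0.2 -1 0 0;0 -1 0 0;0 -1 0 0;0 0 0 0"

```text
time_s: 7.13
eef_pos: [0.4599, -0.2528, 0.2253]
ee_rot: [-179.9, 0.1, -179.2]
ft_force: [0.2, 0.3, 0.3]
finger_gap: 1.001
finger_force: 0.0
```

Run:
```python
from h import *
s=r.sense();print(s['eef_pos'],s['ee_rot'],s['joint_pos'].round(1))
d=snap('wrist'); cv2.imwrite('pics/w1.png',d['frame'])
print(proj(d,[.4537,-.3307,.084]))
d=snap('top'); cv2.imwrite('pics/t1.png',d['frame'])
```

```text
[ 0.45985513 -0.25276978  0.22532847] [-1.79855585e+02  7.59618874e-02 -1.79239739e+02] [-4.100e+01  2.290e+01  9.690e+01 -1.000e-01  6.000e+01 -1.317e+02]
[162.22597826 173.17887293]
```

View pics/w1.png

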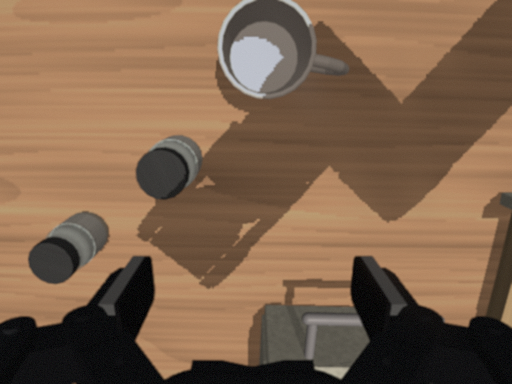

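Wrist view: jarB's cap is at (162,173), exactly where predicted. JarA is at (55,258) and the mug is clear at (267,48).

Emit:
arm_command:
  commands: "-0.1 -1 0 0;-0.1 -1 0 0;-0.1 -1 0 0;0 -0.9 0 0;0 0 0 0"

```text
time_s: 7.65
eef_pos: [0.4535, -0.3287, 0.2253]
ee_rot: [-179.9, 0.1, -179.1]
ft_force: [-0.5, -0.7, 0.1]
finger_gap: 1.005
finger_force: 0.0
```

Emit:
arm_command:
  commands: "0 0 -1 0;0 0 -1 0;0 0 -1 0;0 0 -1 0;0 0 -1 0"

```text
time_s: 8.07
eef_pos: [0.4529, -0.3243, 0.1245]
ee_rot: [179.9, -0.0, -179.0]
ft_force: [-1.0, 0.6, -0.5]
finger_gap: 1.003
finger_force: 0.0
```

Emit:
arm_command:
  commands: "0 0 -1 0;0 0 -1 0;0 0 -1 0;0 0 -0.8 0;0 0 0 0"

```text
time_s: 8.48
eef_pos: [0.4513, -0.3229, 0.0465]
ee_rot: [179.6, -0.3, -179.0]
ft_force: [-0.4, 0.7, -0.6]
finger_gap: 1.001
finger_force: 0.0
```

Emit:
arm_command:
  commands: "0.1 -0.4 0 0;0 0 0 0"

```text
time_s: 8.65
eef_pos: [0.4564, -0.3359, 0.0503]
ee_rot: [-179.9, 0.1, -179.0]
ft_force: [0.5, 0.2, 0.3]
finger_gap: 0.998
finger_force: 0.0
```

Emit:
arm_command:
  commands: "0 0 0 0;0 0 0 0;0 0 0 0;0 0 0 0;0 0 0 0"
  jaw: -1

```text
time_s: 9.07
eef_pos: [0.4552, -0.3345, 0.0509]
ee_rot: [-180.0, 0.0, -179.1]
ft_force: [-1.1, 1.7, 9.6]
finger_gap: 0.522
finger_force: 59.8
```

Emit:
arm_command:
  commands: "0 0 0 0;0 0 0 0;0 0 0.3 0;0 0 0.6 0;0 0 1 0"

```text
time_s: 9.48
eef_pos: [0.4537, -0.3335, 0.0867]
ee_rot: [179.8, -0.2, -179.1]
ft_force: [0.7, 0.0, -2.5]
finger_gap: 0.516
finger_force: 60.9
```

Emit:
arm_command:
  commands: "0 0 1 0;0 0 1 0;0 0 1 0;0 0 1 0;0 0 1 0"

```text
time_s: 9.9
eef_pos: [0.4545, -0.3343, 0.1889]
ee_rot: [180.0, -0.0, -179.1]
ft_force: [0.1, -0.8, -2.2]
finger_gap: 0.517
finger_force: 60.9
```

Run:
```python
from h import *
d=snap('top'); cv2.imwrite('pics/t2.png',d['frame'])
for x in (.437,.4425): print(proj(d,[x,.13,.092]))
```

```text
[206.55815677 237.43666517]
[206.734632   235.31355587]
```

View pics/t2.png

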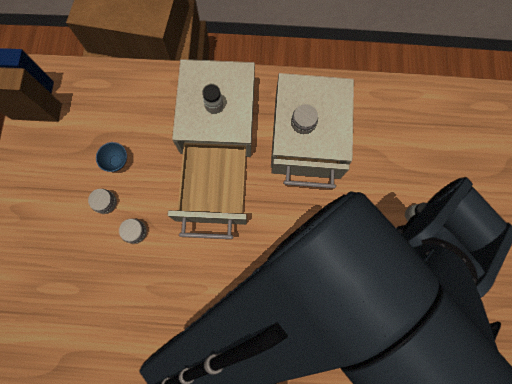

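Top view: drawer 1 is out with its handle at (206,236), as predicted, and its floor is empty. Next I carry jarB there.

Emit:
arm_command:
  commands: "0.4 1 0 0;0.4 1 0 0;0.4 1 0 0;0.4 1 0 0;0.4 1 0 0"

```text
time_s: 10.37
eef_pos: [0.4947, -0.2335, 0.1871]
ee_rot: [180.0, -0.0, -179.1]
ft_force: [0.7, -0.2, -2.5]
finger_gap: 0.52
finger_force: 61.0
```

Emit:
arm_command:
  commands: "0.4 1 0 0;0.4 1 0 0;0.4 1 0 0;0.4 1 0 0;0.4 1 0 0"

```text
time_s: 10.78
eef_pos: [0.5347, -0.1334, 0.1871]
ee_rot: [180.0, -0.0, -179.1]
ft_force: [0.3, -0.9, -1.8]
finger_gap: 0.518
finger_force: 61.0
```

Emit:
arm_command:
  commands: "0.4 1 0 0;0.4 1 0 0;0.4 1 0 0;0.4 1 0 0;0.4 1 0 0"

```text
time_s: 11.2
eef_pos: [0.5747, -0.0335, 0.187]
ee_rot: [180.0, -0.0, -179.1]
ft_force: [0.1, -0.3, -2.2]
finger_gap: 0.521
finger_force: 61.0
```

Emit:
arm_command:
  commands: "0.4 1 0 0;0.4 1 0 0;0.4 1 0 0;0.4 1 0 0;0.4 1 0 0"

```text
time_s: 11.62
eef_pos: [0.6146, 0.0664, 0.1869]
ee_rot: [180.0, -0.1, -179.1]
ft_force: [0.2, -0.2, -1.8]
finger_gap: 0.518
finger_force: 61.0
```

Emit:
arm_command:
  commands: "0.4 1 0 0;0.4 1 0 0;0.4 1 0 0;0.2 0.3 0 0;0 0 0 0"

```text
time_s: 12.03
eef_pos: [0.6432, 0.1329, 0.1869]
ee_rot: [180.0, 0.0, -178.9]
ft_force: [-0.7, -0.1, -1.8]
finger_gap: 0.518
finger_force: 61.0
```

Emit:
arm_command:
  commands: "0 0 -0.5 0;0 0 -0.5 0;0 0 0 0;0 0 0 0"

```text
time_s: 12.37
eef_pos: [0.6415, 0.1301, 0.1656]
ee_rot: [-180.0, -0.2, -179.2]
ft_force: [0.5, -0.1, -1.8]
finger_gap: 0.52
finger_force: 61.0
```

Emit:
arm_command:
  commands: "0 0 -0.8 0;0 0 -0.8 0;0 0 -0.8 0;0 0 -0.8 0;0 0 -0.6 0"

```text
time_s: 12.78
eef_pos: [0.6425, 0.1306, 0.0902]
ee_rot: [-180.0, -0.1, -179.1]
ft_force: [0.4, 0.0, -2.5]
finger_gap: 0.522
finger_force: 61.0
```

Emit:
arm_command:
  commands: "0 0 -0.3 0;0 0 -0.2 0;0 0 -0.2 0;0 0 0 0;0 0 0 0"

```text
time_s: 13.2
eef_pos: [0.6434, 0.1314, 0.0778]
ee_rot: [-180.0, 0.1, -179.1]
ft_force: [0.7, 0.6, -2.2]
finger_gap: 0.515
finger_force: 61.0
```

Emit:
arm_command:
  commands: "0 0 -0.2 0;0 0 -0.1 0;0 0 -0.1 0;0 0 0 0;0 0 0 0"

```text
time_s: 13.62
eef_pos: [0.6429, 0.1314, 0.0693]
ee_rot: [-180.0, -0.0, -179.1]
ft_force: [-0.5, 0.5, -2.4]
finger_gap: 0.517
finger_force: 61.0
```

Emit:
arm_command:
  commands: "0 0 -0.1 0;0 0 0 0;0 0 0 0"

```text
time_s: 13.87
eef_pos: [0.6442, 0.1315, 0.069]
ee_rot: [-180.0, 0.2, -179.1]
ft_force: [-0.5, 0.2, 5.3]
finger_gap: 0.519
finger_force: 62.1
```

Emit:
arm_command:
  commands: "0 0 0 0;0 0 0 0;0 0 0 0;0 0 0 0;0 0 0.3 0"
  jaw: 1

```text
time_s: 14.28
eef_pos: [0.6418, 0.1313, 0.0721]
ee_rot: [-180.0, -0.2, -179.1]
ft_force: [0.8, 0.6, -0.3]
finger_gap: 0.998
finger_force: 0.0
```

Emit:
arm_command:
  commands: "0 0 0.8 0;0 0 1 0;0 0 1 0;0 0 1 0;0 0 1 0"

```text
time_s: 14.7
eef_pos: [0.6428, 0.1314, 0.1705]
ee_rot: [180.0, -0.0, -179.1]
ft_force: [0.9, 0.1, -0.4]
finger_gap: 0.996
finger_force: 0.0
```

Emit:
arm_command:
  commands: "-0.2 -1 1 0;-0.2 -1 0.5 0;-0.2 -1 0 0;-0.2 -1 0 0;-0.2 -1 0 0"

```text
time_s: 15.12
eef_pos: [0.6228, 0.0306, 0.2002]
ee_rot: [-180.0, 0.1, -179.1]
ft_force: [-0.1, -0.8, -0.6]
finger_gap: 1.001
finger_force: 0.0
```

Emit:
arm_command:
  commands: "-0.2 -1 0 0;-0.2 -1 0 0;-0.2 -1 0 0;-0.2 -1 0 0;-0.2 -1 0 0"

```text
time_s: 15.53
eef_pos: [0.6026, -0.0696, 0.1997]
ee_rot: [-180.0, 0.0, -179.1]
ft_force: [-0.5, -0.1, -0.1]
finger_gap: 1.001
finger_force: 0.0
```

Emit:
arm_command:
  commands: "-0.2 -1 0 0;-0.2 -1 0 0;-0.2 -1 0 0;-0.2 -1 0 0;-0.2 -1 0 0"

```text
time_s: 15.95
eef_pos: [0.5826, -0.1696, 0.1997]
ee_rot: [-180.0, 0.0, -179.1]
ft_force: [0.7, 1.1, -0.6]
finger_gap: 0.998
finger_force: 0.0
```

Emit:
arm_command:
  commands: "-0.2 -1 0 0;-0.2 -1 0 0;-0.2 -1 0 0;-0.2 -1 0 0;-0.2 -1 0 0"

```text
time_s: 16.37
eef_pos: [0.5626, -0.2696, 0.1996]
ee_rot: [-180.0, 0.0, -179.1]
ft_force: [0.2, -0.4, -0.5]
finger_gap: 1.001
finger_force: 0.0
```

Emit:
arm_command:
  commands: "-0.2 -1 0 0;-0.2 -1 0 0;-0.2 -1 0 0;-0.2 -1 0 0;-0.2 -1 0 0"

```text
time_s: 16.78
eef_pos: [0.5426, -0.3695, 0.1996]
ee_rot: [180.0, -0.0, -179.1]
ft_force: [0.7, -0.2, 0.8]
finger_gap: 0.998
finger_force: 0.0
```

Emit:
arm_command:
  commands: "0 -1 0 0;0 -1 0 0;0 -0.8 0 0;0 -0.8 0 0;0 0 0 0"

```text
time_s: 17.2
eef_pos: [0.5426, -0.4441, 0.1995]
ee_rot: [-179.8, 0.1, -179.2]
ft_force: [-0.3, 0.1, 0.2]
finger_gap: 1.001
finger_force: 0.0
```

Emit:
arm_command:
  commands: "0 0 0 0;0 0 0 0"

```text
time_s: 17.37
eef_pos: [0.5427, -0.4395, 0.1992]
ee_rot: [179.9, -0.0, -179.1]
ft_force: [0.3, 0.7, -0.2]
finger_gap: 1.005
finger_force: 0.0
```

Emit:
arm_command:
  commands: "0 -0.2 -1 0;0 0 -1 0;0 0 -1 0;0 0 -1 0;0 0 0 0"

```text
time_s: 17.78
eef_pos: [0.5409, -0.4405, 0.1149]
ee_rot: [179.6, -0.4, -179.0]
ft_force: [-1.2, 0.3, -0.4]
finger_gap: 0.998
finger_force: 0.0
```

Emit:
arm_command:
  commands: "0 0 -1 0;0 0 -1 0;0 0 -1 0;0 0 -0.5 0;0 0 0 0"

```text
time_s: 18.2
eef_pos: [0.542, -0.4426, 0.0475]
ee_rot: [179.8, -0.2, -179.0]
ft_force: [-0.1, 0.3, -0.4]
finger_gap: 1.001
finger_force: 0.0
```

Emit:
arm_command:
  commands: "0 0 0 0;0 0 0 0"

```text
time_s: 18.37
eef_pos: [0.5439, -0.4452, 0.051]
ee_rot: [-179.9, 0.1, -179.1]
ft_force: [0.3, -0.1, 0.4]
finger_gap: 1.003
finger_force: 0.0
```

Emit:
arm_command:
  commands: "0 0 0 0;0 0 0 0;0 0 0 0;0 0 0 0;0 0 0 0"
  jaw: -1

```text
time_s: 18.78
eef_pos: [0.5435, -0.4454, 0.0511]
ee_rot: [-179.9, 0.1, -179.1]
ft_force: [-1.1, 1.0, 4.6]
finger_gap: 0.521
finger_force: 59.9
```

Emit:
arm_command:
  commands: "0 0 0 0;0 0 0.3 0;0 0 0.7 0;0 0 1 0;0 0 1 0"

```text
time_s: 19.2
eef_pos: [0.5425, -0.4441, 0.1099]
ee_rot: [179.9, -0.1, -179.1]
ft_force: [-0.4, -0.7, -1.9]
finger_gap: 0.519
finger_force: 60.6
```

Emit:
arm_command:
  commands: "0 0 1 0;0 0 1 0;0 0 1 0;0 0 1 0;0 1 0 0"

```text
time_s: 19.62
eef_pos: [0.545, -0.4306, 0.1958]
ee_rot: [-179.3, 0.5, -179.2]
ft_force: [1.1, -1.9, 0.1]
finger_gap: 0.518
finger_force: 60.6
```

Emit:
arm_command:
  commands: "0 1 0 0;0 1 0 0;0 1 0 0;0 1 0 0;0 1 0 0"

```text
time_s: 20.03
eef_pos: [0.5427, -0.3236, 0.1902]
ee_rot: [-180.0, 0.0, -179.1]
ft_force: [0.7, 0.3, -1.7]
finger_gap: 0.519
finger_force: 60.6
```

Emit:
arm_command:
  commands: "0 1 0 0;0 1 0 0;0 1 0 0;0 1 0 0;0 1 0 0"

```text
time_s: 20.45
eef_pos: [0.5428, -0.2236, 0.1903]
ee_rot: [-180.0, 0.0, -179.1]
ft_force: [-0.6, 0.8, -1.6]
finger_gap: 0.518
finger_force: 60.6
```

Emit:
arm_command:
  commands: "0.1 1 0 0;0.1 1 0 0;0.1 1 0 0;0.1 1 0 0;0.1 1 0 0"

```text
time_s: 20.87
eef_pos: [0.5529, -0.1236, 0.1903]
ee_rot: [-180.0, 0.0, -179.1]
ft_force: [0.5, 0.3, -1.4]
finger_gap: 0.518
finger_force: 60.6
```

Emit:
arm_command:
  commands: "0.1 1 0 0;0.1 1 0 0;0.1 1 0 0;0.1 1 0 0;0 1 0 0"

```text
time_s: 21.28
eef_pos: [0.5613, -0.0237, 0.1903]
ee_rot: [-180.0, 0.1, -179.1]
ft_force: [0.8, -0.8, -1.6]
finger_gap: 0.521
finger_force: 60.6
```

Emit:
arm_command:
  commands: "0 1 0 0;0 1 0 0;0 1 0 0;0 1 0 0;0 1 0 0"

```text
time_s: 21.7
eef_pos: [0.5609, 0.0763, 0.1903]
ee_rot: [-180.0, 0.0, -179.1]
ft_force: [0.2, 0.0, -2.2]
finger_gap: 0.517
finger_force: 60.6
```

Emit:
arm_command:
  commands: "0 1 0 0;0 0.8 0 0;0 0.8 0 0;0 0 0 0;0 0 0 0"

```text
time_s: 22.12
eef_pos: [0.5608, 0.128, 0.19]
ee_rot: [-180.0, 0.0, -179.0]
ft_force: [0.1, -0.5, -2.1]
finger_gap: 0.515
finger_force: 60.7
```

Emit:
arm_command:
  commands: "0 0 -1 0;0 0 -1 0;0 0 -1 0;0 0 -1 0;0 0 -0.7 0"

```text
time_s: 22.53
eef_pos: [0.5604, 0.1261, 0.0942]
ee_rot: [-180.0, -0.1, -179.1]
ft_force: [-1.1, -0.3, -1.9]
finger_gap: 0.516
finger_force: 60.7
```

Emit:
arm_command:
  commands: "0 0 -0.5 0;0 0 -0.3 0;0 0 -0.2 0;0 0 0 0;0 0 0 0"

```text
time_s: 22.95
eef_pos: [0.5614, 0.1272, 0.0759]
ee_rot: [-180.0, 0.1, -179.1]
ft_force: [-0.1, -0.7, -1.5]
finger_gap: 0.519
finger_force: 60.7
```

Emit:
arm_command:
  commands: "0 0 -0.1 0;0 0 0 0;0 0 0 0"

```text
time_s: 23.2
eef_pos: [0.5612, 0.1274, 0.0738]
ee_rot: [-180.0, 0.1, -179.1]
ft_force: [0.2, -0.4, -0.7]
finger_gap: 0.519
finger_force: 60.7
```

Emit:
arm_command:
  commands: "0 0 -0.1 0;0 0 -0.1 0;0 0 0 0;0 0 0 0"

```text
time_s: 23.53
eef_pos: [0.5609, 0.1274, 0.0692]
ee_rot: [-180.0, -0.0, -179.1]
ft_force: [0.7, -0.1, -1.2]
finger_gap: 0.52
finger_force: 60.7
```

Emit:
arm_command:
  commands: "0 0 -0.05 0;0 0 0 0;0 0 0 0"

```text
time_s: 23.78
eef_pos: [0.5613, 0.1274, 0.0691]
ee_rot: [-180.0, 0.1, -179.1]
ft_force: [-1.1, -0.8, 6.1]
finger_gap: 0.517
finger_force: 61.9
```

Emit:
arm_command:
  commands: "0 0 0 0;0 0 0 0;0 0 0 0;0 0 0 0;0 0 0.3 0"
  jaw: 1

```text
time_s: 24.2
eef_pos: [0.56, 0.1273, 0.0733]
ee_rot: [-180.0, -0.2, -179.1]
ft_force: [-0.5, 0.9, -0.6]
finger_gap: 1.002
finger_force: 0.0
```

Emit:
arm_command:
  commands: "0 0 0.8 0;0 0 1 0;0 0 1 0;0 0 1 0;0 0 1 0"

```text
time_s: 24.62
eef_pos: [0.5608, 0.1274, 0.1715]
ee_rot: [-180.0, -0.0, -179.1]
ft_force: [0.3, -0.2, -0.3]
finger_gap: 1.0
finger_force: 0.0
```

Emit:
arm_command:
  commands: "-1 0 0 0;-1 0 0 0;-1 0 0 0;-1 0 0 0;-1 0 0 0"
  jaw: -1

```text
time_s: 25.03
eef_pos: [0.46, 0.1273, 0.1707]
ee_rot: [180.0, 0.0, -179.1]
ft_force: [0.3, -0.8, 0.2]
finger_gap: 0.299
finger_force: 0.0
```

Emit:
arm_command:
  commands: "-1 0 0 0;-1 0 0 0;-0.6 0 0 0;0 0 0 0;0 0 0 0"

```text
time_s: 25.45
eef_pos: [0.4092, 0.1274, 0.1708]
ee_rot: [180.0, 0.1, -179.1]
ft_force: [0.3, -0.2, 0.2]
finger_gap: 0.001
finger_force: 0.0
```

Run:
```python
from h import *
d=snap('side'); cv2.imwrite('pics/s2.png',d['frame']); print(r.sense()['eef_pos'])
```

```text
[0.41033735 0.12739604 0.17081754]
```

View pics/s2.png

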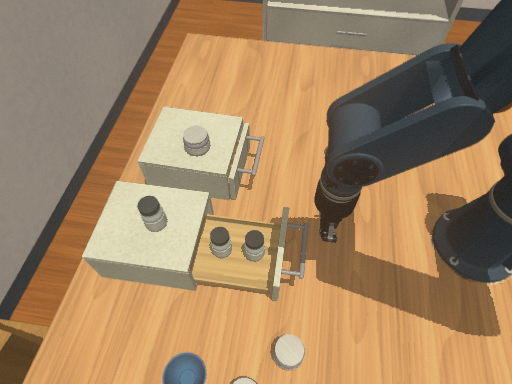

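Side view: both jars stand upright in drawer 1, at (220,242) and (254,245). Next I shut it.

Emit:
arm_command:
  commands: "0 0.1 -1 0;0 0 -1 0;0 0 -1 0;0 0 -1 0;0 0 -0.2 0"

```text
time_s: 25.92
eef_pos: [0.4095, 0.1292, 0.0841]
ee_rot: [-180.0, -0.1, -179.1]
ft_force: [-0.3, 0.1, -0.4]
finger_gap: -0.003
finger_force: 0.0
```

Emit:
arm_command:
  commands: "0.2 0 0 0;0.2 0 0 0;0.3 0 0 0;0.3 0 0 0;0.3 0 0 0"

```text
time_s: 26.33
eef_pos: [0.4354, 0.1295, 0.0871]
ee_rot: [180.0, 0.0, -179.1]
ft_force: [-2.1, 0.3, 1.2]
finger_gap: 0.001
finger_force: 0.9
```

Emit:
arm_command:
  commands: "0.4 0 0 0;0.4 0 0 0;0.4 0 0 0;0.4 0 0 0;0.4 0 0 0"

```text
time_s: 26.75
eef_pos: [0.4759, 0.1294, 0.0864]
ee_rot: [180.0, 0.0, -179.1]
ft_force: [-2.8, 0.2, 0.8]
finger_gap: -0.005
finger_force: 0.9
```

Emit:
arm_command:
  commands: "0.4 0 0 0;0.4 0 0 0;0.4 0 0 0;0.4 0 0 0;0.4 0 0 0"

```text
time_s: 27.17
eef_pos: [0.5156, 0.1294, 0.0862]
ee_rot: [180.0, -0.0, -179.1]
ft_force: [-1.2, 1.5, 0.7]
finger_gap: 0.001
finger_force: 0.9
```

Emit:
arm_command:
  commands: "0.4 0 0 0;0.4 0 0 0;0.4 0 0 0;0.4 0 0 0;0.4 0 0 0"

```text
time_s: 27.58
eef_pos: [0.5556, 0.1294, 0.0862]
ee_rot: [180.0, -0.0, -179.1]
ft_force: [-1.0, 0.5, -0.3]
finger_gap: 0.001
finger_force: 0.9
```

Emit:
arm_command:
  commands: "0.3 0 0 0;0.3 0 0 0;0.3 0 0 0;0.3 0 0 0;0.3 0 0 0"

```text
time_s: 28.0
eef_pos: [0.5854, 0.1294, 0.0863]
ee_rot: [180.0, -0.0, -179.1]
ft_force: [-2.8, 1.4, -0.2]
finger_gap: 0.001
finger_force: 0.9
```

Emit:
arm_command:
  commands: "0.3 0 0 0;0.3 0 0 0;0.2 0 0 0;0.2 0 0 0"

```text
time_s: 28.33
eef_pos: [0.6055, 0.1293, 0.0864]
ee_rot: [-180.0, 0.0, -179.1]
ft_force: [-2.0, 1.2, 1.0]
finger_gap: 0.001
finger_force: 0.9
```

Emit:
arm_command:
  commands: "0.1 0 0 0;0.1 0 0 0;0 0 0 0"

```text
time_s: 28.58
eef_pos: [0.6096, 0.1292, 0.0864]
ee_rot: [-180.0, 0.1, -179.1]
ft_force: [0.5, 0.4, -1.2]
finger_gap: 0.002
finger_force: 0.0
```

Emit:
arm_command:
  commands: "0.1 0 0 0;0.1 0 0 0;0 0 0 0"

```text
time_s: 28.83
eef_pos: [0.6129, 0.1292, 0.0864]
ee_rot: [-180.0, -0.0, -179.1]
ft_force: [-1.9, 1.0, 0.3]
finger_gap: 0.0
finger_force: 0.9
```

Emit:
arm_command:
  commands: "0.1 0 0 0;0.1 0 0 0;0 0 0 0"

```text
time_s: 29.08
eef_pos: [0.613, 0.1293, 0.086]
ee_rot: [-180.0, -0.5, -179.0]
ft_force: [-8.4, -0.8, 5.2]
finger_gap: 0.001
finger_force: 4.1
```

Emit:
arm_command:
  commands: "-0.6 0 0 0;-0.6 0 0 0;0 0 1 0;0 0 1 0;0 0 1 0"

```text
time_s: 29.5
eef_pos: [0.5936, 0.1293, 0.1469]
ee_rot: [-180.0, 0.1, -179.1]
ft_force: [0.3, 0.6, 0.5]
finger_gap: 0.001
finger_force: 0.0
```

Emit:
arm_command:
  commands: "0 -1 1 0;0 -1 1 0;0 -1 0.5 0;0 -1 0 -0.2;0 -1 0 -0.2"

```text
time_s: 29.92
eef_pos: [0.5947, 0.0282, 0.198]
ee_rot: [-180.0, 0.3, 179.1]
ft_force: [0.9, 0.3, -0.7]
finger_gap: 0.001
finger_force: 0.0
```

Emit:
arm_command:
  commands: "0.2 -1 0 0;0.2 -1 0 0;0.2 -1 0 0;0.2 -1 0 0;0.2 -1 0 0"

```text
time_s: 30.33
eef_pos: [0.6141, -0.0721, 0.1967]
ee_rot: [-180.0, 0.2, 179.1]
ft_force: [1.0, 0.9, 0.2]
finger_gap: -0.003
finger_force: 0.0
```

Emit:
arm_command:
  commands: "0.2 -1 0 0;0.2 -1 0 0;0 -1 0 0;0 -0.2 0 0;0 0 0 0"

```text
time_s: 30.75
eef_pos: [0.6216, -0.1363, 0.1964]
ee_rot: [-180.0, 0.1, 179.0]
ft_force: [-0.5, 0.4, 0.8]
finger_gap: -0.002
finger_force: 0.0
```

Emit:
arm_command:
  commands: "0 0 -1 0;0 0 -1 0;0 0 -1 0;0 0 0 0;0 0 0 0"

```text
time_s: 31.17
eef_pos: [0.6202, -0.1331, 0.1355]
ee_rot: [179.9, -0.1, 179.2]
ft_force: [-0.5, 0.9, 0.9]
finger_gap: -0.005
finger_force: 0.0
```

Run:
```python
from h import *
d=snap('top'); cv2.imwrite('pics/t3.png',d['frame'])
d=snap('side'); cv2.imwrite('pics/s3.png',d['frame'])
```

```text
(no output)
```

View pics/s3.png

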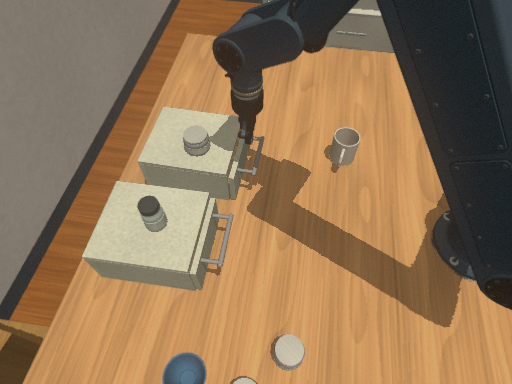

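Side view: drawer 1 is flush, its sample is untouched, and the fingers are over handle 2. Next I hook handle 2 and pull.

Emit:
arm_command:
  commands: "0 0 -0.8 0;0 0 -0.8 0;0 0 -0.7 0;0 0 -0.7 0;0 0 0 0"

```text
time_s: 31.68
eef_pos: [0.6202, -0.134, 0.0753]
ee_rot: [179.9, -0.1, 179.1]
ft_force: [0.0, -0.3, -0.4]
finger_gap: -0.003
finger_force: 0.0
```

Emit:
arm_command:
  commands: "-0.3 0 0 0;-0.4 0 0 0;-0.4 0 0 0;-0.4 0 0 0;-0.5 0 0 0"

```text
time_s: 32.1
eef_pos: [0.5814, -0.1349, 0.0778]
ee_rot: [-179.9, 0.2, 179.1]
ft_force: [1.4, 0.1, 1.8]
finger_gap: 0.001
finger_force: 1.0
```

Emit:
arm_command:
  commands: "-0.6 0 0 0;-0.6 0.1 0 0;-0.6 0 0 0;-0.6 0 0 0;-0.6 0 0 0"

```text
time_s: 32.52
eef_pos: [0.5206, -0.1327, 0.0775]
ee_rot: [-180.0, 0.1, 179.1]
ft_force: [2.2, 1.0, 0.3]
finger_gap: -0.003
finger_force: 1.0
```

Emit:
arm_command:
  commands: "-0.6 0 0 0;-0.6 0 0 0;-0.6 0 0 0;-0.6 0 0 0;-0.6 0 0 0"

```text
time_s: 32.93
eef_pos: [0.4604, -0.1326, 0.0773]
ee_rot: [-180.0, 0.1, 179.1]
ft_force: [2.7, 1.8, 0.3]
finger_gap: 0.0
finger_force: 1.0
```

Emit:
arm_command:
  commands: "-0.6 0 0 0;-0.5 0 0 0;-0.4 0 0 0;-0.2 0 0 0;0 0 0 0"

```text
time_s: 33.35
eef_pos: [0.4267, -0.1328, 0.0767]
ee_rot: [-180.0, 0.1, 179.0]
ft_force: [1.1, 0.2, -0.4]
finger_gap: -0.006
finger_force: 0.4
```

Emit:
arm_command:
  commands: "0.3 0 0 0;0 0 1 0;0 0 1 0;0 0 1 0;0 0 1 0"

```text
time_s: 33.77
eef_pos: [0.4328, -0.1325, 0.1569]
ee_rot: [180.0, -0.1, 179.1]
ft_force: [-0.1, 0.4, -0.8]
finger_gap: 0.002
finger_force: 0.0
```

Emit:
arm_command:
  commands: "0 1 1 0;0 1 1 0;0 1 0 0;0 0 0 0;0 0 0 0"
  jaw: 1

```text
time_s: 34.18
eef_pos: [0.4328, -0.072, 0.1965]
ee_rot: [-180.0, -0.0, 179.2]
ft_force: [0.3, 0.6, 0.6]
finger_gap: 0.71
finger_force: 0.0
```

```bash
cat > tins.py <<'E'
from h import *
d=snap('top'); f=d['frame']; cv2.imwrite('pics/t4.png',f)
h=cv2.cvtColor(f,cv2.COLOR_BGR2HSV)
m=((h[...,1]<70)&(h[...,2]>120)).astype(np.uint8); m=cv2.morphologyEx(m,cv2.MORPH_OPEN,np.ones((3,3)))
for c in cv2.findContours(m,0,2)[0]:
    a=cv2.contourArea(c)
    if 200<a<700:
        (u,v),(p,q),_=cv2.minAreaRect(c); print((round(u,1),round(v,1)),a,onz(d,u,v,.05)[:2].round(4))
E
python3 tins.py; python3 -c "
from h import *
d=snap('side'); 
for x in (.405,.4125,.42): print(proj(d,[x,-.132,.092]))
t=cv2.imread('pics/t4.png'); cv2.imwrite('pics/z4.png',np.hstack([t,d['frame']])[:, :,:] if 0 else cv2.resize(np.hstack([t[:,:400],d['frame'][:,100:500]]),(800,384)))"
```

```text
(345.0, 276.0) 268.0 [ 0.3603 -0.2394]
(129.5, 229.5) 355.0 [0.4496 0.346 ]
(99.0, 199.0) 331.5 [0.5285 0.4419]
(211.5, 146.0) 265.0 [0.7008 0.1428]
[326.79713243 163.72592366]
[324.03546255 163.37782954]
[321.27799619 163.03017985]
```

View pics/z4.png

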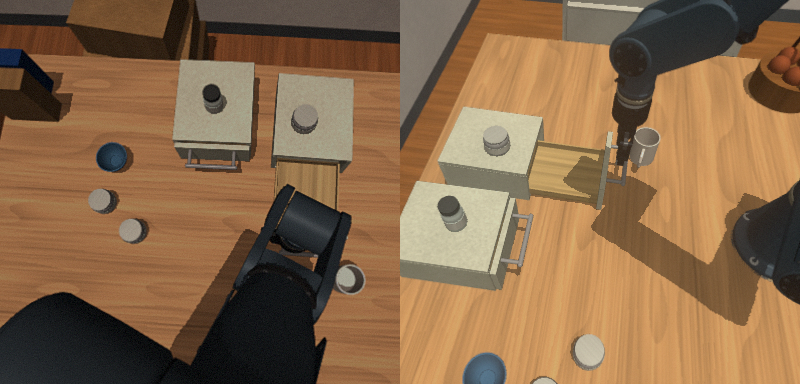

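Both tins are unmoved: tinB at (0.449,0.345), tinA at (0.528,0.441). Drawer 2 is open and empty. Going for tinB.

Emit:
arm_command:
  commands: "0 1 0 0;0 1 0 0;0 1 0 0;0 1 0 0;0 1 0 0"

```text
time_s: 34.7
eef_pos: [0.433, 0.0272, 0.1956]
ee_rot: [-180.0, -0.1, 179.0]
ft_force: [0.5, -0.0, -0.3]
finger_gap: 1.0
finger_force: 0.0
```

Emit:
arm_command:
  commands: "0 1 0 0;0 1 0 0;0 1 0 0;0 1 0 0;0 1 0 0"

```text
time_s: 35.12
eef_pos: [0.4332, 0.1274, 0.1956]
ee_rot: [-180.0, -0.1, 179.0]
ft_force: [-0.8, 0.5, -0.2]
finger_gap: 1.0
finger_force: 0.0
```

Emit:
arm_command:
  commands: "0.2 1 0 0;0.2 1 0 0;0.2 1 0 0;0.2 1 0 0;0 1 0 0"

```text
time_s: 35.53
eef_pos: [0.4504, 0.2275, 0.1955]
ee_rot: [-180.0, -0.0, 179.0]
ft_force: [-0.7, -0.7, 0.4]
finger_gap: 1.002
finger_force: 0.0
```

Emit:
arm_command:
  commands: "0 1 0 0;0 1 0 0;0 1 0 0;0 1 0 0;0 0.8 0 0"

```text
time_s: 35.95
eef_pos: [0.4496, 0.3238, 0.1953]
ee_rot: [-180.0, -0.1, 179.0]
ft_force: [1.4, 0.0, -0.5]
finger_gap: 1.004
finger_force: 0.0
```

Emit:
arm_command:
  commands: "0 0 -0.5 0;0 0 -1 0;0 0 -1 0;0 0 -1 0;0 0 -1 0"

```text
time_s: 36.37
eef_pos: [0.449, 0.3217, 0.1042]
ee_rot: [-179.9, -0.1, 179.0]
ft_force: [-0.4, -0.1, 0.8]
finger_gap: 1.003
finger_force: 0.0
```

Emit:
arm_command:
  commands: "0 0 -0.5 0;0 0 0 0;0 0 0 0"

```text
time_s: 36.62
eef_pos: [0.4489, 0.3224, 0.0955]
ee_rot: [-179.9, -0.1, 179.0]
ft_force: [-0.3, 0.7, 0.9]
finger_gap: 1.001
finger_force: 0.0
```

Emit:
arm_command:
  commands: "0 0.6 0 0;0 0.5 0 0;0 0 0 0;0 0 0 0"

```text
time_s: 36.95
eef_pos: [0.4494, 0.3467, 0.0973]
ee_rot: [179.9, 0.1, 179.2]
ft_force: [-0.5, -0.1, -0.4]
finger_gap: 0.995
finger_force: 0.0
```

```bash
python3 -c "
from h import *
d=snap('side');print(r.sense()['eef_pos'],proj(d,[.449,.345,.05]));cv2.imwrite('pics/s5.png',cv2.resize(d['frame'][230:384,180:400],None,fx=3,fy=3))
d=snap('wrist');cv2.imwrite('pics/w5.png',d['frame'])"
```

```text
[0.4490741  0.34618926 0.09704544] [289.7383128  349.32579099]
```

View pics/s5.png

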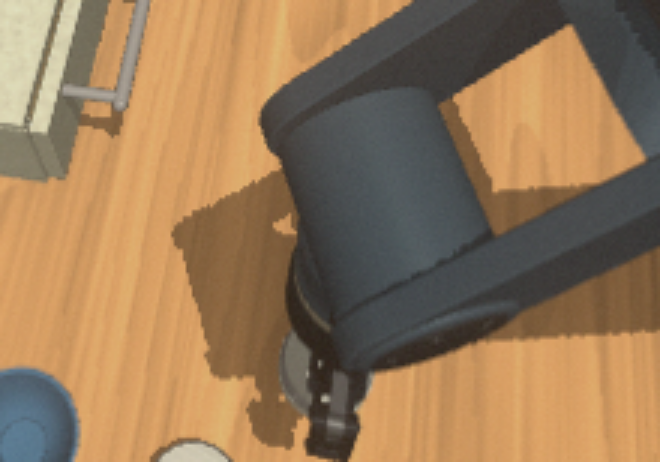

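The tin's lid lies under the gripper, and its earlier side-view centre (289,350) matches the predicted (289.7,349.3). Descending.

Emit:
arm_command:
  commands: "0 0 -0.6 0;0 0 -0.6 0;0 0 -0.6 0;0 0 0 0;0 0 0 0"

```text
time_s: 37.47
eef_pos: [0.4483, 0.345, 0.0597]
ee_rot: [-179.9, -0.1, 179.1]
ft_force: [0.3, 0.0, -0.1]
finger_gap: 1.002
finger_force: 0.0
```

Emit:
arm_command:
  commands: "0 0 -0.6 0;0 0 -0.6 0;0 0 -0.6 0;0 0 0 0;0 0 0 0"

```text
time_s: 37.88
eef_pos: [0.4481, 0.3449, 0.023]
ee_rot: [-179.9, -0.1, 179.1]
ft_force: [0.1, 0.9, -0.4]
finger_gap: 0.999
finger_force: 0.0
```

Emit:
arm_command:
  commands: "0 0 -0.3 0;0 0 -0.2 0;0 0 0 0;0 0 0 0"

```text
time_s: 38.22
eef_pos: [0.4488, 0.3453, 0.0142]
ee_rot: [-180.0, -0.0, 179.1]
ft_force: [-0.1, -0.4, -0.1]
finger_gap: 0.997
finger_force: 0.0
```

Emit:
arm_command:
  commands: "0 0 0 0;0 0 0 0;0 0 0 0;0 0 0 0;0 0 0 0"
  jaw: -1

```text
time_s: 38.63
eef_pos: [0.4492, 0.3456, 0.0151]
ee_rot: [180.0, 0.1, 179.1]
ft_force: [-0.3, -0.5, 5.1]
finger_gap: 0.767
finger_force: 67.2
```

Emit:
arm_command:
  commands: "0 0 0 0;0 0 0 0;0 0 0.3 0;0 0 0.6 0;0 0 1 0"

```text
time_s: 39.05
eef_pos: [0.4473, 0.3445, 0.0513]
ee_rot: [-179.9, -0.3, 179.1]
ft_force: [0.2, 0.2, -2.5]
finger_gap: 0.764
finger_force: 67.6
```

Emit:
arm_command:
  commands: "0 0 1 0;0 0 1 0;0 0 1 0;0 0 1 0;0 0 1 0"

```text
time_s: 39.47
eef_pos: [0.4484, 0.3451, 0.1537]
ee_rot: [-180.0, -0.0, 179.1]
ft_force: [-0.0, 0.4, -2.6]
finger_gap: 0.767
finger_force: 67.6
```

Emit:
arm_command:
  commands: "0.3 -1 0.7 0;0.3 -1 0 0;0.3 -1 0 0;0.3 -1 0 0;0.3 -1 0 0"

```text
time_s: 39.88
eef_pos: [0.4786, 0.2444, 0.167]
ee_rot: [-180.0, 0.0, 179.1]
ft_force: [-0.1, 0.2, -2.3]
finger_gap: 0.77
finger_force: 67.7
```

Emit:
arm_command:
  commands: "0.3 -1 0 0;0.3 -1 0 0;0.3 -1 0 0;0.3 -1 0 0;0.3 -1 0 0"

```text
time_s: 40.3
eef_pos: [0.5086, 0.1443, 0.1668]
ee_rot: [-180.0, -0.0, 179.1]
ft_force: [0.0, -0.5, -1.9]
finger_gap: 0.768
finger_force: 67.7
```

Emit:
arm_command:
  commands: "0.3 -1 0 0;0.3 -1 0 0;0.3 -1 0 0;0.3 -1 0 0;0.3 -1 0 0"

```text
time_s: 40.72
eef_pos: [0.5386, 0.0444, 0.1668]
ee_rot: [180.0, -0.0, 179.1]
ft_force: [0.7, -0.5, -3.1]
finger_gap: 0.767
finger_force: 67.6
```

Emit:
arm_command:
  commands: "0.3 -1 0 0;0.3 -1 0 0;0.3 -1 0 0;0.3 -1 0 0;0.3 -1 0 0"

```text
time_s: 41.13
eef_pos: [0.5685, -0.0555, 0.1667]
ee_rot: [180.0, -0.0, 179.1]
ft_force: [1.0, -0.0, -2.2]
finger_gap: 0.771
finger_force: 67.6
```

Emit:
arm_command:
  commands: "0.4 -1 0 0;0.4 -1 0 0;0.4 -1 0 0;0.4 -0.8 0 0;0 0 0 0"

```text
time_s: 41.55
eef_pos: [0.6028, -0.1345, 0.1669]
ee_rot: [-179.8, 0.2, 178.9]
ft_force: [1.4, -1.1, -2.9]
finger_gap: 0.763
finger_force: 67.7
```

Emit:
arm_command:
  commands: "0 0 -0.5 0;0 0 -0.5 0;0 0 0 0;0 0 0 0"

```text
time_s: 41.88
eef_pos: [0.5992, -0.129, 0.1448]
ee_rot: [179.9, -0.2, 179.2]
ft_force: [0.1, -0.1, -3.2]
finger_gap: 0.771
finger_force: 67.6
```

Emit:
arm_command:
  commands: "0.1 -0.2 -0.9 0;0 0 -0.9 0;0 0 -0.9 0;0 0 -0.9 0;0 0 -0.8 0"

```text
time_s: 42.3
eef_pos: [0.6026, -0.1337, 0.0575]
ee_rot: [180.0, -0.0, 179.2]
ft_force: [-0.0, 0.5, -2.0]
finger_gap: 0.761
finger_force: 67.7
```

Emit:
arm_command:
  commands: "0 0 -0.4 0;0 0 -0.2 0;0 0 -0.2 0;0 0 0 0;0 0 0 0"

```text
time_s: 42.72
eef_pos: [0.6035, -0.1347, 0.043]
ee_rot: [-180.0, 0.1, 179.1]
ft_force: [-0.3, -0.3, -2.4]
finger_gap: 0.766
finger_force: 67.6
```

Emit:
arm_command:
  commands: "0 0 -0.1 0;0 0 0 0;0 0 0 0"

```text
time_s: 42.97
eef_pos: [0.6032, -0.1347, 0.0408]
ee_rot: [-180.0, 0.0, 179.1]
ft_force: [0.7, -0.0, -2.1]
finger_gap: 0.767
finger_force: 67.6
```

Emit:
arm_command:
  commands: "0 0 -0.1 0;0 0 -0.1 0;0 0 -0.1 0;0 0 0 0;0 0 0 0"

```text
time_s: 43.38
eef_pos: [0.6027, -0.1346, 0.034]
ee_rot: [180.0, -0.0, 179.1]
ft_force: [0.2, 0.0, -2.9]
finger_gap: 0.771
finger_force: 67.6
```

Emit:
arm_command:
  commands: "0 0 -0.1 0;0 0 0 0;0 0 0 0"

```text
time_s: 43.63
eef_pos: [0.6036, -0.1347, 0.0331]
ee_rot: [-180.0, 0.1, 179.1]
ft_force: [1.1, 0.8, 3.6]
finger_gap: 0.768
finger_force: 68.3
```

Emit:
arm_command:
  commands: "0 0 0 0;0 0 0 0;0 0 0 0;0 0 0 0;0 0 0.3 0"
  jaw: 1

```text
time_s: 44.05
eef_pos: [0.602, -0.1344, 0.0373]
ee_rot: [179.9, -0.1, 179.1]
ft_force: [0.7, -0.1, 0.1]
finger_gap: 1.0
finger_force: 0.0
```

Emit:
arm_command:
  commands: "0 0 0.7 0;0 0 1 0;0 0 1 0;0 0 1 0;0 0 1 0"

```text
time_s: 44.47
eef_pos: [0.6028, -0.1346, 0.1335]
ee_rot: [-180.0, -0.0, 179.1]
ft_force: [-0.2, -1.2, -0.2]
finger_gap: 1.004
finger_force: 0.0
```

Emit:
arm_command:
  commands: "0 0.5 1 0;0 1 1 0;-0.2 1 0 0;-0.2 1 0 0;-0.2 1 0 0"

```text
time_s: 44.88
eef_pos: [0.5909, -0.0439, 0.1734]
ee_rot: [-180.0, 0.1, 179.1]
ft_force: [0.4, -0.1, 0.0]
finger_gap: 1.007
finger_force: 0.0
```

```bash
python3 tins.py
```

```text
(345.5, 277.0) 329.5 [ 0.3578 -0.2407]
(209.0, 145.9) 272.5 [0.7005 0.15  ]
```

View pics/t4.png

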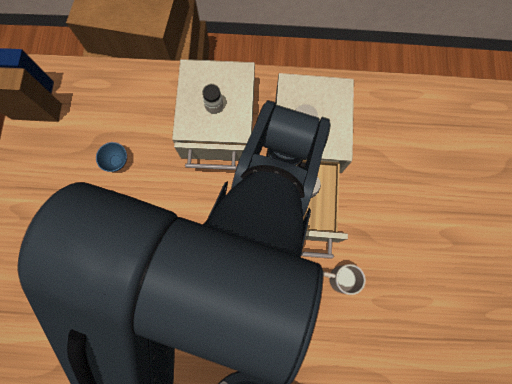

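The elbow hides tinA's spot (100,200). I'll move closer and look with the wrist camera.

Emit:
arm_command:
  commands: "0 1 1 0;0 1 1 0;0 1 0 0;0 1 0 0;0 1 0 0"

```text
time_s: 45.35
eef_pos: [0.591, 0.0562, 0.2133]
ee_rot: [-180.0, 0.1, 179.1]
ft_force: [-0.1, 0.2, 0.9]
finger_gap: 1.001
finger_force: 0.0
```

Emit:
arm_command:
  commands: "0 1 0 0;0 1 0 0;0 1 0 0;0 1 0 0;0 1 0 0"

```text
time_s: 45.77
eef_pos: [0.5907, 0.1562, 0.2126]
ee_rot: [-180.0, 0.0, 179.1]
ft_force: [0.3, 0.0, -0.3]
finger_gap: 0.998
finger_force: 0.0
```

Emit:
arm_command:
  commands: "0 1 0 0;0 1 0 0;0 1 0 0;0 1 0 0;0 1 0 0"

```text
time_s: 46.18
eef_pos: [0.5907, 0.2562, 0.2126]
ee_rot: [-180.0, -0.0, 179.1]
ft_force: [0.3, 0.6, -0.1]
finger_gap: 1.001
finger_force: 0.0
```

Emit:
arm_command:
  commands: "0 1 0 0;0 1 0 0;0 1 0 0;0 1 0 0;0 0 0 0"

```text
time_s: 46.6
eef_pos: [0.5904, 0.3389, 0.2125]
ee_rot: [179.9, 0.0, 179.3]
ft_force: [-0.5, -0.7, -0.1]
finger_gap: 0.997
finger_force: 0.0
```

Run:
```python
from h import *
d=snap('wrist'); cv2.imwrite('pics/w6.png',d['frame']); print(d['s']['eef_pos'],d['s']['ee_rot'],proj(d,[.5277,.4415,.05]))
h=cv2.cvtColor(d['frame'],cv2.COLOR_BGR2HSV)
m=((h[...,1]<70)&(h[...,2]>110)).astype(np.uint8); m=cv2.morphologyEx(m,cv2.MORPH_OPEN,np.ones((5,5)))
for c in cv2.findContours(m,0,2)[0]:
    if cv2.contourArea(c)>800:
        (u,v),q,_=cv2.minAreaRect(c); print(u,v,q,onz(d,u,v,.05))
```

```text
[0.59043123 0.33894075 0.21252473] [1.79875162e+02 4.08720768e-02 1.79276602e+02] [368.04569052 104.46285898]
47.0 296.5 (15.0, 94.0) [0.71925857 0.11954588 0.05      ]
369.25 104.75000762939453 (67.88224792480469, 72.83200073242188) [0.52794868 0.44258784 0.05      ]
```

View pics/w6.png

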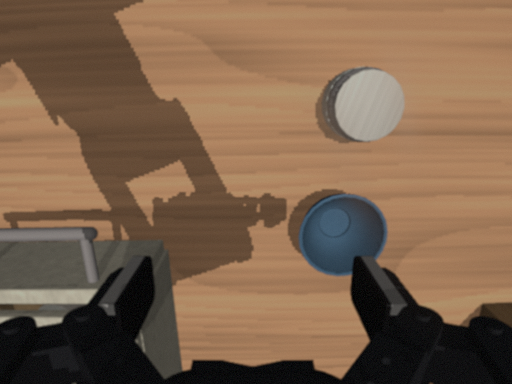

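TinA's lid is at (369,105), i.e. (0.528,0.442): unmoved and clear of the dish at (344,234).

Emit:
arm_command:
  commands: "-0.6 1 0 0;-0.6 1 0 0;-0.6 1 0 0;-0.6 1 0 0;-0.7 1 0 0"

```text
time_s: 47.07
eef_pos: [0.529, 0.4347, 0.2125]
ee_rot: [-180.0, 0.0, 179.0]
ft_force: [0.3, 0.5, -0.6]
finger_gap: 0.999
finger_force: 0.0
```

Emit:
arm_command:
  commands: "0 0.1 -1 0;0 0 -1 0;0 0 -1 0;0 0 -1 0;0 0 -1 0"

```text
time_s: 47.48
eef_pos: [0.5291, 0.4362, 0.1117]
ee_rot: [-180.0, 0.0, 179.1]
ft_force: [-0.2, 0.1, 0.1]
finger_gap: 1.0
finger_force: 0.0
```

Emit:
arm_command:
  commands: "0 0 -1 0;0 0 -0.5 0;0 0 0 0;0 0 0 0;0 0 0 0"

```text
time_s: 47.9
eef_pos: [0.53, 0.4375, 0.0837]
ee_rot: [179.9, 0.1, 179.1]
ft_force: [0.2, -0.1, 0.9]
finger_gap: 1.002
finger_force: 0.0
```

Emit:
arm_command:
  commands: "-0.1 0.2 0 0;0 0 -0.5 0;0 0 -0.5 0;0 0 0 0;0 0 0 0"

```text
time_s: 48.32
eef_pos: [0.526, 0.4409, 0.061]
ee_rot: [-179.9, -0.1, 179.1]
ft_force: [-0.4, -0.7, 0.0]
finger_gap: 0.998
finger_force: 0.0
```

Emit:
arm_command:
  commands: "0 0 -0.5 0;0 0 -0.5 0;0 0 -0.5 0;0 0 -0.5 0;0 0 0 0"

```text
time_s: 48.73
eef_pos: [0.5251, 0.4402, 0.019]
ee_rot: [-179.8, -0.3, 179.1]
ft_force: [-0.5, 0.8, 0.1]
finger_gap: 0.997
finger_force: 0.0
```

Emit:
arm_command:
  commands: "0 0 -0.3 0;0 0 0 0;0 0 0 0"

```text
time_s: 48.98
eef_pos: [0.5269, 0.4413, 0.0161]
ee_rot: [-180.0, -0.0, 179.1]
ft_force: [-0.4, -0.4, -1.2]
finger_gap: 1.002
finger_force: 0.0
```

Emit:
arm_command:
  commands: "0 0 0 0;0 0 0 0;0 0 0 0;0 0 0 0;0 0 0 0"
  jaw: -1

```text
time_s: 49.4
eef_pos: [0.5278, 0.4419, 0.0178]
ee_rot: [179.9, 0.1, 179.1]
ft_force: [0.3, -0.4, 6.4]
finger_gap: 0.768
finger_force: 67.5
```

Emit:
arm_command:
  commands: "0 0 0 0;0 0 0.3 0;0 0 0.7 0;0 0 1 0;0 0 1 0"

```text
time_s: 49.82
eef_pos: [0.5259, 0.4408, 0.0763]
ee_rot: [-179.9, -0.1, 179.1]
ft_force: [0.5, 1.2, -1.9]
finger_gap: 0.767
finger_force: 67.2
```

Emit:
arm_command:
  commands: "0 0 1 0;0 0 1 0;0 0 1 0;0 0 1 0;0 0 0.5 0"

```text
time_s: 50.23
eef_pos: [0.5277, 0.4419, 0.1696]
ee_rot: [179.9, 0.2, 179.1]
ft_force: [0.6, -0.1, -1.8]
finger_gap: 0.767
finger_force: 67.3
```

Emit:
arm_command:
  commands: "0 -0.5 0 0;0 -1 0 0;0 -1 0 0;0 -1 0 0;0 -1 0 0"

```text
time_s: 50.65
eef_pos: [0.5255, 0.3493, 0.1647]
ee_rot: [-179.9, -0.2, 179.1]
ft_force: [0.4, -0.2, -1.7]
finger_gap: 0.764
finger_force: 67.2
```

Emit:
arm_command:
  commands: "0 -1 0 0;0 -1 0 0;0 -1 0 0;0 -1 0 0;0 -1 0 0"

```text
time_s: 51.07
eef_pos: [0.5254, 0.2493, 0.1649]
ee_rot: [-179.9, -0.2, 179.1]
ft_force: [-0.4, -0.2, -2.4]
finger_gap: 0.765
finger_force: 67.2
```

Emit:
arm_command:
  commands: "0 -1 0 0;0 -1 0 0;0 -1 0 0;0 -1 0 0;0 -1 0 0"

```text
time_s: 51.48
eef_pos: [0.5253, 0.1496, 0.1651]
ee_rot: [-180.0, -0.2, 179.1]
ft_force: [0.4, 0.0, -2.6]
finger_gap: 0.765
finger_force: 67.2
```

Emit:
arm_command:
  commands: "0 -1 0 0;0 -1 0 0;0 -1 0 0;0 -1 0 0;0 -1 0 0"

```text
time_s: 51.9
eef_pos: [0.5251, 0.05, 0.1652]
ee_rot: [180.0, -0.2, 179.1]
ft_force: [0.6, 0.4, -2.9]
finger_gap: 0.771
finger_force: 67.2
```

Emit:
arm_command:
  commands: "0 -1 0 0;0 -1 0 0;0 -1 0 0;0 -1 0 0;0 -1 0 0"

```text
time_s: 52.32
eef_pos: [0.5251, -0.0497, 0.1652]
ee_rot: [180.0, -0.2, 179.1]
ft_force: [0.0, 0.1, -2.2]
finger_gap: 0.767
finger_force: 67.2
```

Emit:
arm_command:
  commands: "0 -1 0 0;0 -1 0 0;0 -1 0 0;0 -0.8 0 0;0 0 0 0"

```text
time_s: 52.73
eef_pos: [0.5261, -0.1279, 0.1653]
ee_rot: [-179.9, -0.1, 178.9]
ft_force: [0.9, -0.1, -2.1]
finger_gap: 0.764
finger_force: 67.3
```

Emit:
arm_command:
  commands: "0 -0.4 0 0;0 0 0 0;0 0 0 0"

```text
time_s: 52.98
eef_pos: [0.5262, -0.1322, 0.1658]
ee_rot: [180.0, -0.1, 179.1]
ft_force: [0.8, -0.0, -2.3]
finger_gap: 0.768
finger_force: 67.3
```

Emit:
arm_command:
  commands: "0 0 -1 0;0 0 -1 0;0 0 -1 0;0 0 -1 0;0 0 -0.8 0"

```text
time_s: 53.4
eef_pos: [0.5263, -0.1313, 0.069]
ee_rot: [180.0, -0.1, 179.2]
ft_force: [-0.1, 0.6, -2.5]
finger_gap: 0.765
finger_force: 67.3
```

Emit:
arm_command:
  commands: "0 0 -0.6 0;0 0 -0.4 0;0 0 -0.2 0;0 0 0 0;0 0 0 0"

```text
time_s: 53.82
eef_pos: [0.5272, -0.1324, 0.0466]
ee_rot: [-180.0, 0.0, 179.1]
ft_force: [-0.1, 0.1, -2.7]
finger_gap: 0.765
finger_force: 67.3
```

Emit:
arm_command:
  commands: "0 0 -0.1 0;0 0 -0.1 0;0 0 0 0;0 0 0 0"

```text
time_s: 54.15
eef_pos: [0.527, -0.1327, 0.0426]
ee_rot: [-180.0, 0.0, 179.1]
ft_force: [1.1, -0.2, -2.0]
finger_gap: 0.767
finger_force: 67.3
```

Emit:
arm_command:
  commands: "0 0 -0.1 0;0 0 -0.1 0;0 0 -0.1 0;0 0 0 0;0 0 0 0"

```text
time_s: 54.57
eef_pos: [0.5268, -0.1326, 0.0361]
ee_rot: [180.0, -0.0, 179.1]
ft_force: [-0.0, 0.2, -1.8]
finger_gap: 0.765
finger_force: 67.3
```

Emit:
arm_command:
  commands: "0 0 -0.1 0;0 0 0 0;0 0 0 0"

```text
time_s: 54.82
eef_pos: [0.5278, -0.1327, 0.0357]
ee_rot: [-180.0, 0.1, 179.1]
ft_force: [0.6, 1.3, 6.8]
finger_gap: 0.768
finger_force: 68.3
```

Emit:
arm_command:
  commands: "0 0 0 0;0 0 0 0;0 0 0 0;0 0 0 0;0 0 0.3 0"
  jaw: 1

```text
time_s: 55.23
eef_pos: [0.5262, -0.1324, 0.0395]
ee_rot: [179.9, -0.1, 179.1]
ft_force: [-0.6, 0.6, -0.3]
finger_gap: 0.997
finger_force: 0.0
```

Emit:
arm_command:
  commands: "0 0 0.7 0;0 0 1 0;0 0 1 0;0 0 1 0;0 0 1 0"

```text
time_s: 55.65
eef_pos: [0.5267, -0.1326, 0.1354]
ee_rot: [180.0, -0.0, 179.1]
ft_force: [-0.7, -0.4, 0.3]
finger_gap: 1.002
finger_force: 0.0
```

Emit:
arm_command:
  commands: "0 0 1 0;0 0 1 0;-1 0 0 0;-1 0 0 0;-1 0 0 0"
  jaw: -1

```text
time_s: 56.07
eef_pos: [0.4664, -0.1326, 0.1751]
ee_rot: [-180.0, 0.1, 179.1]
ft_force: [0.1, -0.1, 0.7]
finger_gap: 0.297
finger_force: 0.0
```

Emit:
arm_command:
  commands: "-1 0 0 0;-1 0 0 0;-1 0 0 0;-1 0 0 0;0 0 0 0"

```text
time_s: 56.48
eef_pos: [0.3825, -0.1308, 0.1742]
ee_rot: [179.8, -0.3, 179.0]
ft_force: [0.1, 0.8, -0.4]
finger_gap: 0.0
finger_force: 0.0
```

Run:
```python
from h import *
d=snap('side'); cv2.imwrite('pics/s7.png',d['frame']); print(r.sense()['eef_pos'])
```

```text
[ 0.3851138  -0.1319715   0.17450895]
```

View pics/s7.png

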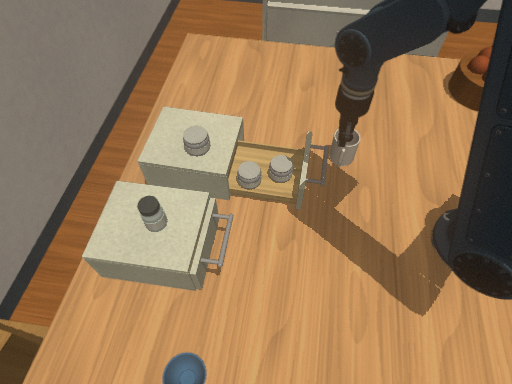

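Both tins stand in drawer 2, at (249,175) and (280,168). Next I shut it.

Emit:
arm_command:
  commands: "0 0 -1 0;0 0 -1 0;0 0 -1 0;0 0 -0.9 0;0 0 -0.5 0"

```text
time_s: 56.95
eef_pos: [0.388, -0.133, 0.0849]
ee_rot: [180.0, 0.0, 179.1]
ft_force: [0.9, -0.3, -0.3]
finger_gap: 0.004
finger_force: 0.0
```

Emit:
arm_command:
  commands: "0.2 0 0 0;0.2 0 0 0;0.3 0 0 0;0.3 0 0 0;0.3 0 0 0"

```text
time_s: 57.37
eef_pos: [0.414, -0.1327, 0.087]
ee_rot: [-180.0, 0.1, 179.1]
ft_force: [-2.4, -0.2, -2.1]
finger_gap: -0.005
finger_force: 0.9
```

Emit:
arm_command:
  commands: "0.4 0 0 0;0.4 0 0 0;0.4 0 0 0;0.4 0 0 0;0.4 0 0 0"

```text
time_s: 57.78
eef_pos: [0.4541, -0.1328, 0.0865]
ee_rot: [-180.0, 0.0, 179.1]
ft_force: [-2.2, -1.0, 0.7]
finger_gap: -0.0
finger_force: 0.9
```

Emit:
arm_command:
  commands: "0.4 0 0 0;0.4 0 0 0;0.4 0 0 0;0.4 0 0 0;0.4 0 0 0"

```text
time_s: 58.2
eef_pos: [0.4936, -0.1327, 0.0862]
ee_rot: [180.0, -0.0, 179.1]
ft_force: [-2.0, -0.8, 0.1]
finger_gap: 0.001
finger_force: 0.9
```

Emit:
arm_command:
  commands: "0.4 0 0 0;0.4 0 0 0;0.4 0 0 0;0.4 0 0 0;0.4 0 0 0"

```text
time_s: 58.62
eef_pos: [0.5336, -0.1326, 0.0862]
ee_rot: [180.0, -0.0, 179.1]
ft_force: [-1.6, -1.0, -0.7]
finger_gap: 0.0
finger_force: 0.9
```

Emit:
arm_command:
  commands: "0.3 0 0 0;0.3 0 0 0;0.3 0 0 0;0.3 0 0 0;0.3 0 0 0"

```text
time_s: 59.03
eef_pos: [0.5633, -0.1326, 0.0863]
ee_rot: [180.0, -0.0, 179.1]
ft_force: [-1.3, -1.0, 0.6]
finger_gap: 0.004
finger_force: 0.9
```

Emit:
arm_command:
  commands: "0.2 0 0 0;0.2 0 0 0;0.2 0 0 0;0.2 0 0 0"

```text
time_s: 59.37
eef_pos: [0.5791, -0.1326, 0.0863]
ee_rot: [180.0, -0.0, 179.1]
ft_force: [-1.8, -0.4, 0.3]
finger_gap: 0.002
finger_force: 0.8
```

Emit:
arm_command:
  commands: "0.1 0 0 0;0.1 0 0 0;0 0 0 0"

```text
time_s: 59.62
eef_pos: [0.5829, -0.1325, 0.0863]
ee_rot: [180.0, -0.0, 179.1]
ft_force: [-1.4, -0.0, 0.2]
finger_gap: 0.003
finger_force: 0.9
```

Emit:
arm_command:
  commands: "0.1 0 0 0;0.1 0 0 0;0 0 0 0"

```text
time_s: 59.87
eef_pos: [0.583, -0.1324, 0.0861]
ee_rot: [179.9, -0.5, 179.2]
ft_force: [-9.4, -2.3, 5.8]
finger_gap: -0.0
finger_force: 4.5
```

Emit:
arm_command:
  commands: "-0.6 0 0 0;-0.6 0 0 0;-1 0 1 0;-1 0 1 0;-1 0 1 0"

```text
time_s: 60.28
eef_pos: [0.5027, -0.1325, 0.1467]
ee_rot: [180.0, 0.1, 179.1]
ft_force: [0.1, -0.3, 0.6]
finger_gap: -0.004
finger_force: 0.0
```

Emit:
arm_command:
  commands: "0 0 1 0;0 0 1 0;0 0 0 0;0 0 0 0"

```text
time_s: 60.62
eef_pos: [0.5043, -0.133, 0.1876]
ee_rot: [-179.9, 0.3, 179.1]
ft_force: [0.7, 0.8, 0.4]
finger_gap: 0.001
finger_force: 0.0
```

Run:
```python
from h import *
s=snap('side')['frame']; t=snap('top')['frame']
cv2.imwrite('pics/f.png',cv2.resize(np.hstack([t,s]),(800,300),interpolation=cv2.INTER_AREA)); print(r.sense()['time_s'])
```

```text
60.7167
```

View pics/f.png

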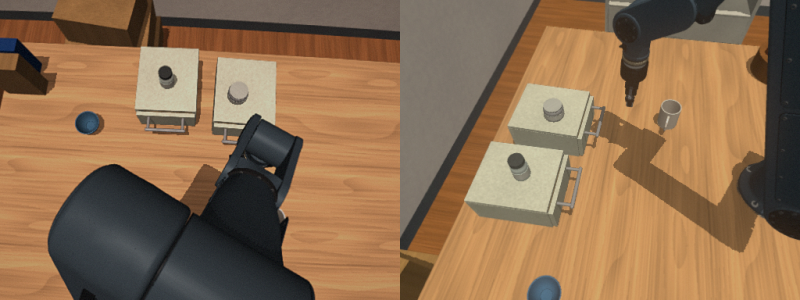

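Both drawers are flush, both samples are in place, the mug and dish are where they were, and the worktop is clear of jars and tins.

```bash
python3 -c "
from cell import r
print(r.job_done())"
```

```text
the job is handed in; nothing more can be done
None
```

I put the two jars in the left (jar) drawer and the two tins in the right (tin) drawer, pushed both drawers home, and handed the job in at about 61 s; the samples, mug and dish looked unmoved, but no verdict was returned.

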